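# Finish the tin pyramid and latch the keeper

## Task

Finish the half-built pyramid of parts tins in the stock stand with the two large tins from the tray: lay one in the empty gap of the bottom row, beside the tin already in the second row, then the other on top in the gap between those two, each lowered gently, lying parallel to the tins below it and with its ends about flush with theirs, without bumping the shelf that overhangs the stand. Only when the pyramid is complete, turn the keeper's T-handle clockwise until it clicks over its detent and its bar stays pointing at the bottom row. Leave the tins already in the stand as they lie, and the smaller tin and everything else on the bench where they are.

Things in the scene. Friction and masses are not known exactly. Their poses are not given: they have to be found in the camera images.
- stand: Plywood stock stand, fixed. Origin on the bench top below the middle tin of the bottom row; x runs along the row, away from the robot (yaw varies), y along the tins' axes, z up. Floor 10 mm thick, 110 mm wide in y, with cross ribs 8 mm high that keep the three bottom tins at x = -54, 0, 54 mm with about 1 mm of play; the tins' ends are clear.
- shelf: Fixed shelf over the far half of the stand; frame as the stand's. Board x -4 to 115, y -100 to 100, z 215 to 230 mm, jars on it to 265; posts 30 by 16 mm at x 100, y -85 and 85, from the bench to the board. A tool upright over the peak hits the board; leaned back about 27 to 45 degrees towards -x (fingers pointing down and to +x), closing along the stand's y, it clears.
- gap (a point): Where the centre of a large tin lies when saddled in the empty gap, between the near and middle tins of the bottom row (stand x = -27, y = 0, 80 mm above the bench). Axes as the stand.
- peak (a point): Where the centre of the topmost tin lies, saddled on the two tins of the second layer (stand x = 0, y = 0, 125 mm above the bench).
- base_near: Large tin of the bottom row, nearest the robot, already lying in its groove, loose: plain metal cylinder 52 mm in diameter, 54 mm long, about 160 g. Origin at its centre; its x axis is the tin's axis.
- base_mid: Middle tin of the bottom row, same tin.
- base_far: Far tin of the bottom row, same tin.
- upper_far: Same tin, already saddled loosely between the middle and far tins (stand x = +27, centre 80 mm above the bench); stays there.
- tray: Fixed low wooden tray, 202 by 100 mm, floor 8 mm thick. Origin under its centre on the bench; x along its row of three grooves (at x = -60, 0, 60 mm), y along the tins' axes. Ribs 6 mm high between the grooves, 50 mm long (shorter than the tins), so that the ends of the tins are free for fingers.
- tin_a: Large loose tin lying in one of the tray's grooves: plain metal cylinder 52 mm in diameter and 54 mm long, about 160 g (varies). Origin at its centre; its x axis is the tin's axis, horizontal along the tray's y. Best held across its two flat ends (54 mm), so it can be held at any tilt about its axis.
- tin_b: The other large tin, the same; either may go in either place.
- small_tin: Smaller tin in the remaining groove of the tray, 38 mm in diameter, 54 mm long; does not belong in the pyramid, stays where it is. Origin at its centre.
- keeper (a joint): Angle of the keeper at the stand's near end, rad; grows clockwise seen from above; stops at 0 (open) and 1.3 (latched). A spring detent holds it against either stop: it resists with about 0.15 N m at 0, less as it turns, and none at 0.65, then snaps to 1.3 by itself; let go earlier it springs back to 0. Starts at 0. Latched, its bar points along the stand's +x, at the bottom row.
- keeper_grip (a point): On the keeper's axis (stand x -150, y 0), 71 mm above the bench, at grip height of its black T-handle: 50 mm long, 12 mm thick, top 84 and underside 54 mm above the bench. Turns with the keeper: x runs along the handle and along the steel bar below it (28 to 38 mm above the bench, reaching 60 mm from the axis to +x); z up.
- junior_grip: Bystander: pink rubber junior grip, tapered, 197 mm long and 27 mm in diameter at the butt, lying on the bench to the left of the stand. Origin on its axis, at mid-length.
- butt_cap: Bystander: steel butt cap, 30 mm in diameter, 18 mm high, standing between tray and stand. Origin under its centre.
- solvent: Bystander: grey solvent bottle, 60 mm in diameter, 150 mm high. Origin under its centre.
- screwdriver: Bystander: screwdriver lying on the bench.
Mind the look-alikes: they are no part of the job. What is shaped like the tin_b but orange is not meant.

How it is judged:
On the way, in this order (a step that is already met when the one before it is completed fails the run):
1. a large tin lies saddled in the empty gap of the bottom row, released (((distance between tin_a and gap below 0.012 m and angle between the x axis of tin_a and the y axis of stand, either way round below 0.2 rad) or (distance between tin_b and gap below 0.012 m and angle between the x axis of tin_b and the y axis of stand, either way round below 0.2 rad)) and contact force between the fingers and tin_a below 0.2 N and contact force between the fingers and tin_b below 0.2 N), for 0.2 s.
2. the other large tin lies on top, released (all of step 1 and ((distance between tin_a and peak below 0.012 m and angle between the x axis of tin_a and the y axis of stand, either way round below 0.2 rad) or (distance between tin_b and peak below 0.012 m and angle between the x axis of tin_b and the y axis of stand, either way round below 0.2 rad))), for 0.3 s.
3. the keeper is turned past its detent (value of joint keeper above 1.1 rad), for 0.2 s.
At the end, for the whole second after the job is handed in: One large tray tin lies at gap and the other at peak: centre within 12 mm of the point and axis within 0.2 rad of the stand's y; both released and at rest (under 0.02 m/s); keeper joint above 1.1 rad; the tins that were in the stand within 12 mm of where they were (all of step 2 and value of joint keeper above 1.1 rad and distance of each of base_near, base_mid, base_far, upper_far from where it was at the start of the episode below 0.012 m and linear speed of each of tin_a, tin_b below 0.02 m/s); the robot touches nothing.
It fails at once if the shelf over the stand is struck (over 10 N) (contact force between any of the arm, the fingers, tin_a, tin_b and shelf above 10 N).
It fails at once if a tin is dropped or rammed onto the tins below (over 45 N between tins) (contact force between any of tin_a, tin_b and base_near above 45 N or contact force between any of tin_a, tin_b and base_mid above 45 N or contact force between any of tin_a, tin_b and base_far above 45 N or contact force between any of tin_a, tin_b and upper_far above 45 N or contact force between tin_a and tin_b above 45 N).
It fails at once if a tin is let fall instead of set down (over 0.35 m/s while out of the fingers) ((linear speed of tin_a above 0.35 m/s and contact force between the fingers and tin_a below 0.05 N) or (linear speed of tin_b above 0.35 m/s and contact force between the fingers and tin_b below 0.05 N)).
It fails at once if a tin already in the stand is shifted by more than 12 mm (distance of any of base_near, base_mid, base_far, upper_far from where it was at the start of the episode above 0.012 m).
It fails at once if a bystander is moved by more than 30 mm (distance of any of small_tin, junior_grip, butt_cap, solvent, screwdriver from where it was at the start of the episode above 0.03 m).
It also fails if it takes over 72 s, if anything falls off the work surface, if the arm or the gripper's body presses on something with over 40 N, if the wrist force passes 120 N, or if a joint passes its speed limit or range.

## Robot

A 6-joint arm with a two-finger parallel gripper is mounted at the origin on the work surface. World frame = base frame: x ahead of the robot, y to its left, z up, the work surface at z = 0. Lengths are in m, angles in rad, forces in N, time in s.
With the tool pointing down it reaches from about 0.3 to 0.775 m from the base axis. Payload 14.6 kg.
Tool frame: the origin (TCP) lies midway between the tips of the shut fingers; the grasp point (between the pads) lies 19 mm behind it; z points along the fingers, y is the line along which they close (so a half turn about z gives the same grasp; the last joint's range is limited). The gripper opens to 94 mm and grips with 3 to 60 N. Pads are 16 mm wide; open, the fingers measure 119 mm over their backs; the gripper's body (75 mm by 177 mm) begins 78 mm behind the grasp point.
Start: joints at [1.258, 0.3, 1.521, -0, 1.321, -0.067], TCP at [0.134, 0.533, 0.205] pointing down, gripper open.
Joint ranges: [-3.03, 3.03], [-0.79, 2.21], [0.23, 2.52], [-1.04, 4.18], [0, 3.07], [-2.55, 2.55]. Speed limits (rad/s): [2.22, 2.22, 2.57, 3.14, 3.14, 3.14].

## Interface

Orientations are given as [roll, pitch, yaw] about the fixed x, y, z axes, in that order (R = Rz(yaw) Ry(pitch) Rx(roll)).
In Python, from station import * gives the robot as it stands.
- The arm moves only by the tool send_rows, never from a script. Its argument "targets" is a list of rows, each an object of numbers: "x", "y", "z": the shift along the world's x, y, z in units of 0.2 m (1.0 is 0.2 m); "spin": the turn about the world's z in units of pi/2 rad (1.0 is pi/2 rad); "claw": the finger opening in mm, from 0 to 94. A call has 1 to 20 rows; each row shifts and turns the commanded pose from where the row before left it; what a row does not reach is not made up. A row lasts 1/10 s, in which the tool goes at most 50 mm and 8.59 degrees, less where a joint would pass 70% of its speed; a pose out of reach is approached as far as the arm can. A call with a number of a shift or a turn outside -1 to 1 is refused whole. A call with a gripper value outside its range is refused whole. The fingers move at their own pace and stop on an object; "force" is the grip in N (left out, the last holds). Time passes only in rows, so rows that do not move let the fingers close. It gives the time, the measured TCP pose, the force, the opening and the grip force at its end, in the units of the state.
- get_obs(): the state, without advancing time (a new reading comes with each control period).
- camera(name): name is "scene" or "side" or "wrist"; returns the picture (400x640x3 uint8, blue, green, red); there is no depth.
- camera_model(name): a dict with "fovy" (degrees; the focal length in pixels is half the picture's height over the tangent of half this angle, whatever the lens; pixels are square), "cx", "cy" (the principal point, pixels), "T" (4x4, takes a point from camera to world coordinates). Camera axes: x right, y down, z forward; pixel columns grow to the right and rows downward; lengths in m; the calibration is good to about 2 mm. A picture is of the moment at which its call begins: read the wrist's pose just before it. camera_model takes no time and is no camera call; for the wrist camera it gives the pose at the moment of the call.
- hand_in(): hands the job in; it is judged then, once.
The state is a dict: "time_s": time; "qpos": joint angles; "joint_vel": joint speeds; "tau": joint torques, N m; "ee_pos": TCP position; "eef_rot": TCP orientation; "force": force on the tool from outside, world axes, zero at the start; "moment": the same for the moment, N m; "grip_width": finger opening in m; "grip_force": force on a finger pad.
Only numpy, scipy, OpenCV 4.12 (cv2) and the standard library are available. Lean on these libraries where they do the work, as an engineer would, in place of code of your own. Each camera call takes 0.05 s, during which the arm holds its last target. There are 200 camera calls.

## Working session

There is one attempt and no reset: what is moved stays moved. The work goes in short steps, Python scripts to look and compute and a tool call to move; the robot and the scene stay as the last step left them, time stands still between calls to the robot, and variables do not carry over. Pictures are saved under pics/ and viewed, at most 10 in all, crops included, and the job is handed in when it is done.

Besides the shell and the picture viewer there is one more tool, called by a JSON object that holds its "fn" and its "kwargs". send_rows: Moves the arm, as the interface text tells. Its arguments: {"type":"object","properties":{"targets":{"type":"array"},"force":{"type":"number"}},"required":["targets"]}

```bash
ls; mkdir -p pics
python3 - <<'E'
from station import *
import cv2,numpy as np
for n in ("scene","side"):
    im=camera(n); cv2.imwrite(f"pics/{n}0.png",im); m=camera_model(n); print(n,m["fovy"],m["cx"],m["cy"],np.round(m["T"],3).tolist())
print(get_obs())
E
```

```text
pics
scene 56.05469730379292 324.6758062474696 196.73610371856896 [[-0.909, -0.357, 0.217, 0.282], [-0.417, 0.76, -0.499, 0.539], [0.013, -0.543, -0.839, 1.031], [0.0, 0.0, 0.0, 1.0]]
side 53.619220544107975 322.4122091728979 195.71505302647563 [[0.909, -0.304, 0.285, 0.238], [-0.416, -0.676, 0.608, -0.578], [0.008, -0.672, -0.741, 0.802], [0.0, 0.0, 0.0, 1.0]]
{'time_s': 0.1, 'qpos': array([ 1.25839507e+00,  3.00398487e-01,  1.52153761e+00, -2.97160503e-05,
        1.32070699e+00, -6.66085815e-02]), 'joint_vel': array([-9.00207686e-04, -7.53528133e-04, -1.77385136e-03, -4.75997555e-05,
       -2.79477858e-03,  1.15408480e-03]), 'tau': array([ 3.99405719e-03, -5.32653165e+01, -3.53275430e+01,  7.10874796e-02,
        2.35458522e-02, -4.61265108e-05]), 'ee_pos': array([0.13376808, 0.53323112, 0.20494455]), 'eef_rot': array([-3.14054263e+00, -4.11961722e-05,  2.89580732e+00]), 'force': array([ 0.04708951, -0.54613851, -0.54667149]), 'moment': array([-0.02203504,  0.01134908, -0.03252183]), 'grip_force': 0.0, 'grip_width': 0.09371743666017215}
```

View pics/scene0.png

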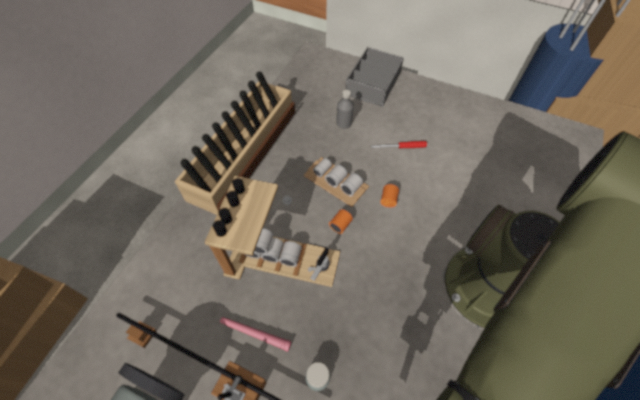

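View pics/side0.png

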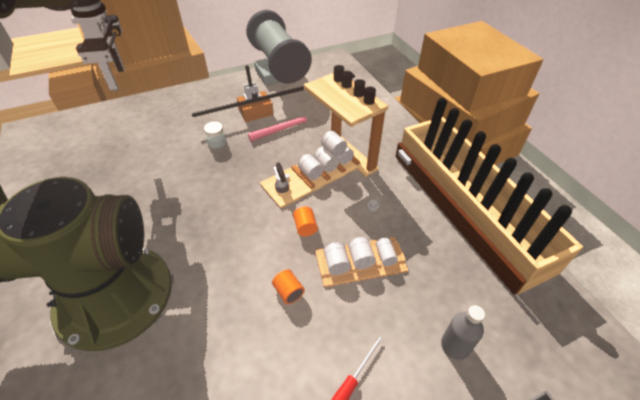

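```bash
cat > h.py <<'E'
import numpy as np,cv2
from station import *
def ray(n,px,m=None):
    m=m or camera_model(n); f=200/np.tan(np.radians(m["fovy"])/2); T=np.array(m["T"])
    d=T[:3,:3]@np.array([(px[0]-m["cx"])/f,(px[1]-m["cy"])/f,1]); return T[:3,3],d
def plane(n,px,z,m=None):
    o,d=ray(n,px,m); return o+d*(z-o[2])/d[2]
def proj(n,P,m=None):
    m=m or camera_model(n); f=200/np.tan(np.radians(m["fovy"])/2); T=np.array(m["T"])
    p=(np.asarray(P,float)-T[:3,3])@T[:3,:3]; return np.c_[m["cx"]+f*p[:,0]/p[:,2],m["cy"]+f*p[:,1]/p[:,2]]
E
python3 - <<'E'
import cv2,numpy as np
a=cv2.imread("pics/scene0.png")[140:300,200:400]; b=cv2.imread("pics/side0.png")[110:290,250:420]
a=cv2.resize(a,None,fx=4,fy=3.75/1,interpolation=3) if 0 else cv2.resize(a,None,fx=4,fy=4,interpolation=3)[:600]
cv2.imwrite("pics/a.png",cv2.resize(cv2.imread("pics/scene0.png")[145:295,200:400],None,fx=4,fy=4,interpolation=3))
cv2.imwrite("pics/b.png",cv2.resize(b,None,fx=3.3,fy=3.3,interpolation=3))
E
```

```text
(no output)
```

View pics/a.png

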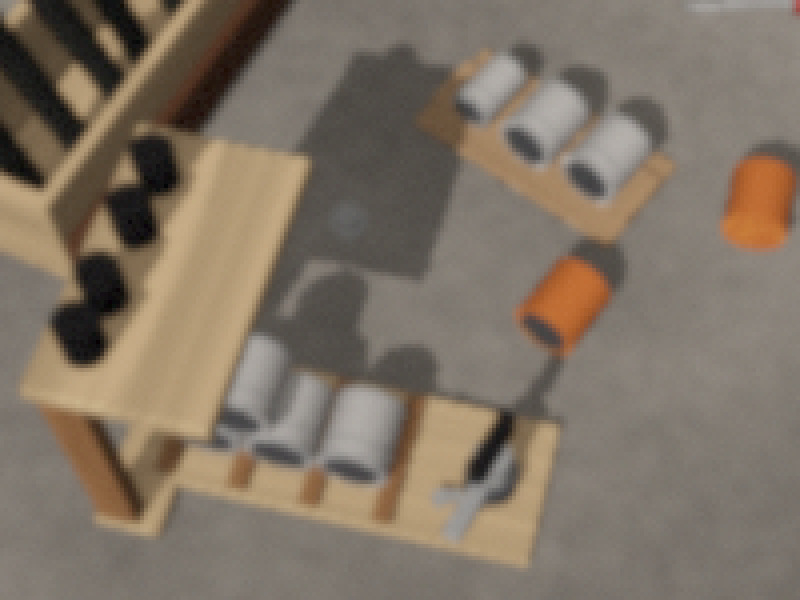

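View pics/b.png

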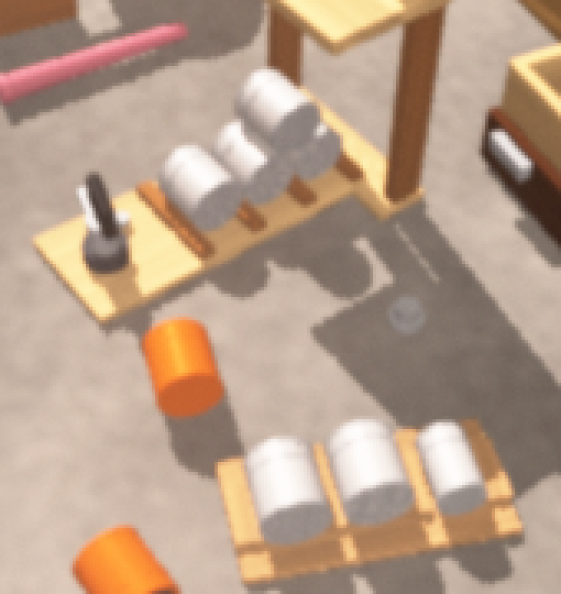

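Run:
```python
from h import *
A=lambda u,v:((u+.5)/4-.5+200,(v+.5)/4-.5+145)
B=lambda u,v:((u+.5)/3.3-.5+250,(v+.5)/3.3-.5+110)
p=lambda n,q,z:np.round(plane(n,q,z)[:2]*1000,1)
print("tray scene",[p("scene",A(*q),.008) for q in((672,160),(607,238),(418,120),(485,48))])
print("tray side",[p("side",B(*q),.008) for q in((220,460),(243,575),(520,528),(480,420))])
print("stand scene",[p("scene",A(*q),.010) for q in((560,422),(530,565))], "left near floor edge pt", p("scene",A(180,487),.01))
print("stand side",[p("side",B(*q),.010) for q in((35,240),(103,320))], p("side",B(385,212),.01))
print("keeper scene top handle",[p("scene",A(*q),.084) for q in((508,412),(478,482))])
```

```text
tray scene [array([ 436.6, -172.4]), array([456.4, -79. ]), array([ 645.4, -119.4]), array([ 627.2, -213.9])]
tray side [array([458.3, -77.7]), array([ 434.1, -170.4]), array([ 627.2, -217. ]), array([ 651., -125.])]
stand scene [array([426.2,  85.5]), array([401.8, 194.9])] left near floor edge pt [654.1 248.3]
stand side [array([406.3, 189.1]), array([427.3,  82.2])] [692.2  97.7]
keeper scene top handle [array([451.3, 126.7]), array([448.2, 182.1])]
```

{"fn": "send_rows", "kwargs": {"targets": [{"x":0.05,"y":-0.21,"z":0.05},{"x":0.05,"y":-0.21,"z":0.05},{"x":0.05,"y":-0.21,"z":0.05},{"x":0.05,"y":-0.21,"z":0.05},{"x":0.1,"y":-0.21,"z":0.05},{"x":0.12,"y":-0.21,"z":0.05},{"x":0.12,"y":-0.21,"z":0.05},{"x":0.12,"y":-0.21,"z":0.05},{"x":0.12,"y":-0.21},{"x":0.12,"y":-0.21},{"x":0.12,"y":-0.21},{"x":0.12,"y":-0.21},{"x":0.12,"y":-0.21},{"x":0.12,"y":-0.21},{"x":0.12,"y":-0.21},{"x":0.12,"y":-0.17},{"x":0.12},{}]}}

```text
schema error: expected keys x, y, z, spin, claw
```

Run:
```python
from h import *
o=get_obs(); m=camera_model("wrist"); im=camera("wrist"); cv2.imwrite("pics/w1.png",im)
print(o["ee_pos"],o["eef_rot"],o["qpos"]); print(m["fovy"],np.round(m["T"],3).tolist())
print(proj("wrist",[[.4835,-.1334,.034],[.542,-.147,.034],[.597,.18,.08]],m))
```

```text
[0.13376808 0.53323112 0.20494455] [-3.14054263e+00 -4.11961722e-05  2.89580732e+00] [ 1.25839507e+00  3.00398487e-01  1.52153761e+00 -2.97160503e-05
  1.32070699e+00 -6.66085815e-02]
64.64087881448513 [[0.243, 0.935, 0.258, 0.059], [0.97, -0.234, -0.066, 0.552], [-0.001, 0.266, -0.964, 0.385], [0.0, 0.0, 0.0, 1.0]]
[[-39.55090218 495.59231844]
 [-27.59913498 522.18885501]
 [161.47366844 549.89827057]]
```

{"fn": "send_rows", "kwargs": {"targets": [{"x":0.05,"y":-0.21,"z":0.05,"spin":0,"claw":94},{"x":0.05,"y":-0.21,"z":0.05,"spin":0,"claw":94},{"x":0.05,"y":-0.21,"z":0.05,"spin":0,"claw":94},{"x":0.05,"y":-0.21,"z":0.05,"spin":0,"claw":94},{"x":0.1,"y":-0.21,"z":0.05,"spin":0,"claw":94},{"x":0.12,"y":-0.21,"z":0.05,"spin":0,"claw":94},{"x":0.12,"y":-0.21,"z":0.05,"spin":0,"claw":94},{"x":0.12,"y":-0.21,"z":0.05,"spin":0,"claw":94},{"x":0.12,"y":-0.21,"z":0,"spin":0,"claw":94},{"x":0.12,"y":-0.21,"z":0,"spin":0,"claw":94},{"x":0.12,"y":-0.21,"z":0,"spin":0,"claw":94},{"x":0.12,"y":-0.21,"z":0,"spin":0,"claw":94},{"x":0.12,"y":-0.21,"z":0,"spin":0,"claw":94},{"x":0.12,"y":-0.21,"z":0,"spin":0,"claw":94},{"x":0.12,"y":-0.21,"z":0,"spin":0,"claw":94},{"x":0.12,"y":-0.17,"z":0,"spin":0,"claw":94},{"x":0.12,"y":0,"z":0,"spin":0,"claw":94},{"x":0,"y":0,"z":0,"spin":0,"claw":94}]}}

```text
time_s: 1.95
ee_pos: [0.483, -0.1314, 0.2843]
eef_rot: [3.141, -0.002, 2.895]
force: [-0.8, -0.2, -0.5]
grip_width: 0.0938
grip_force: 0.0
```

Run:
```python
from h import *
o=get_obs(); m=camera_model("wrist"); im=camera("wrist"); cv2.imwrite("pics/w1.png",im)
print(o["ee_pos"],o["eef_rot"],o["qpos"]); print(m["fovy"],np.round(m["T"],3).tolist())
print(proj("wrist",[[.4835,-.1334,.034],[.542,-.147,.034],[.597,.18,.08]],m))
```

```text
[ 0.48304038 -0.13137483  0.28425004] [ 3.14132650e+00 -1.89503615e-03  2.89452308e+00] [-3.38780619e-01  1.39028914e-01  1.53415076e+00  9.19448850e-05
  1.47032443e+00 -1.66251643e+00]
64.64087881448513 [[0.245, 0.935, 0.256, 0.408], [0.97, -0.236, -0.065, -0.112], [0.0, 0.264, -0.964, 0.464], [0.0, 0.0, 0.0, 1.0]]
[[318.85375405 169.88381621]
 [319.69654249 211.40333761]
 [580.65742607 202.40047993]]
```

View pics/w1.png

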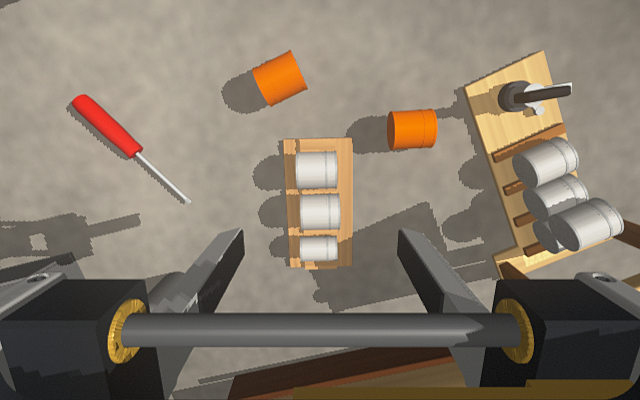

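Run:
```python
from h import *
im=cv2.imread("pics/w1.png"); m=camera_model("wrist")
p=lambda q,z:np.round(plane("wrist",q,z,m)[:2]*1000,1)
h=cv2.cvtColor(im,cv2.COLOR_BGR2HSV); k=((h[...,1]<25)&(h[...,2]>165)).astype(np.uint8); k[260:]=0
n,l,s,c=cv2.connectedComponentsWithStats(k)
for i in range(1,n):
    if s[i,4]>200: print(s[i],np.round(c[i],1),p(c[i],.045), "ends@60",p((s[i,0],c[i][1]),.05),p((s[i,0]+s[i,2],c[i][1]),.05))
print("tray",[p(q,.008) for q in((283,139),(352,138),(352,266),(291,266))])
print("stand near corners",[p(q,.01) for q in((465,86),(543,51))],"far",p((497,278),.01))
print("handle",[p(q,.084) for q in((512,97),(571,88))])
```

```text
[ 530  143   49   43 1226] [554.2 162.4] [547.4 175.1] ends@60 [538.  140.7] [553.7 203.4]
[136 152  56  52 281] [163.7 177.8] [ 439.9 -338.5] ends@60 [ 430.5 -371.8] [ 448.8 -299.1]
[ 296  153   41   33 1295] [316.  169.1] [ 478.7 -135.7] ends@60 [ 471.4 -161.2] [ 484.6 -108.4]
[541 180  48  28 691] [564.3 193.4] [594.3 186.2] ends@60 [584.4 152. ] [600.3 215.1]
[ 300  196   40   32 1199] [319.8 211.8] [ 538.3 -145.4] ends@60 [ 530.1 -171.5] [ 543.5 -118.1]
[ 571  207   53   43 1256] [597.1 226.7] [655.1 228.9] ends@60 [643.3 189.5] [661.3 261.3]
[300 239  38  21 759] [318.1 249. ] [ 592.2 -161.6] ends@60 [ 583.8 -186. ] [ 597.  -133.5]
tray [array([ 431.4, -172.7]), array([454., -77.]), array([ 650.2, -120.8]), array([ 626.5, -215. ])]
stand near corners [array([423.2,  87. ]), array([404.7, 192.6])] far [726.5 100. ]
handle [array([445.7, 105.5]), array([452.3, 171.6])]
```

{"fn": "send_rows", "kwargs": {"targets": [{"x":0.24,"y":-0.06,"z":0.05,"spin":0,"claw":94},{"x":0.24,"y":-0.06,"z":0.05,"spin":0,"claw":94},{"x":0.24,"y":-0.06,"z":0.05,"spin":0,"claw":94},{"x":0.24,"y":-0.06,"z":0.05,"spin":0,"claw":94},{"x":0.24,"y":-0.06,"z":0.05,"spin":0,"claw":94},{"x":0.24,"y":-0.06,"z":0.05,"spin":0,"claw":94},{"x":0.24,"y":-0.06,"z":0.0,"spin":0,"claw":94},{"x":0.24,"y":-0.06,"z":0.0,"spin":0,"claw":94},{"x":0.24,"y":-0.06,"z":0.0,"spin":0,"claw":94}]}}

```text
time_s: 2.9
ee_pos: [0.7755, -0.2031, 0.2974]
eef_rot: [-3.142, 0.044, 2.897]
force: [0.8, -0.0, -0.7]
grip_width: 0.094
grip_force: 0.0
```

{"fn": "send_rows", "kwargs": {"targets": [{"x":0.24,"y":-0.06,"z":0.0,"spin":0,"claw":94},{"x":0.24,"y":-0.06,"z":0.0,"spin":0,"claw":94},{"x":0.24,"y":-0.06,"z":0.0,"spin":0,"claw":94},{"x":0.24,"y":-0.06,"z":0.0,"spin":0,"claw":94},{"x":0.24,"y":-0.06,"z":0.0,"spin":0,"claw":94}]}}

```text
time_s: 3.4
ee_pos: [0.8397, -0.2172, 0.2332]
eef_rot: [-3.14, 0.189, 2.897]
force: [0.7, -0.1, 0.7]
grip_width: 0.0938
grip_force: 0.0
```

```bash
python3 -c "
from station import *
o=get_obs();print(o['ee_pos'],o['eef_rot'],o['qpos'])"
```

```text
[ 0.83972077 -0.21724825  0.2332467 ] [-3.13962441  0.1887538   2.89684169] [-0.29787062  1.07328303  0.23771595  0.00801733  1.64199492 -1.62240296]
```

{"fn": "send_rows", "kwargs": {"targets": [{"x":-0.1,"y":0.03,"z":0.22,"spin":0,"claw":94},{"x":-0.1,"y":0.03,"z":0.22,"spin":0,"claw":94},{"x":0,"y":0,"z":0.22,"spin":0,"claw":94}]}}

```text
time_s: 3.7
ee_pos: [0.7878, -0.2021, 0.3634]
eef_rot: [-3.139, 0.198, 2.897]
force: [-0.4, 0.8, 0.9]
grip_width: 0.0939
grip_force: 0.0
```

```bash
python3 -c "
from h import *
o=get_obs();print(o['ee_pos'],o['eef_rot'],o['qpos'])
for q in ((400,150),(520,285),(575,265),(445,100),(565,205)):print(q,plane('side',q,.05)[:2],plane('side',q,.2)[:2])"
```

```text
[ 0.78776896 -0.20205964  0.36340007] [-3.13949581  0.19753206  2.89698152] [-0.29895555  0.90862985  0.23832027  0.00879066  1.79727443 -1.62211094]
(400, 150) [0.80498288 0.10962574] [ 0.69201146 -0.02746022]
(520, 285) [ 0.80613985 -0.36789147] [ 0.69293772 -0.40975607]
(575, 265) [ 0.95435902 -0.38016918] [ 0.81160062 -0.41958549]
(445, 100) [1.07447346 0.2616815 ] [0.90776312 0.09427422]
(565, 205) [ 1.07421973 -0.24039402] [ 0.90755999 -0.30768279]
```

{"fn": "send_rows", "kwargs": {"targets": [{"x":0.22,"y":-0.06,"z":0.1,"spin":0,"claw":94},{"x":0.22,"y":-0.06,"z":0.1,"spin":0,"claw":94},{"x":0.22,"y":-0.06,"z":0.1,"spin":0,"claw":94},{"x":0.22,"y":-0.06,"z":0.1,"spin":0,"claw":94},{"x":0.22,"y":-0.06,"z":0.1,"spin":0,"claw":94},{"x":0.22,"y":-0.06,"z":0.1,"spin":0,"claw":94}]}}

```text
time_s: 4.3
ee_pos: [0.8375, -0.2185, 0.3636]
eef_rot: [-3.138, 0.372, 2.897]
force: [-0.0, -0.0, -0.1]
grip_width: 0.0943
grip_force: 0.0
```

```bash
python3 -c "
from station import *
o=get_obs();print(o['ee_pos'],o['eef_rot'],o['qpos'])"
```

```text
[ 0.83751618 -0.21849081  0.3636173 ] [-3.13789412  0.37237656  2.8973261 ] [-0.30302094  0.9261679   0.2375965   0.0176838   1.60582875 -1.62490894]
```

{"fn": "send_rows", "kwargs": {"targets": [{"x":0.22,"y":-0.06,"z":0.1,"spin":0,"claw":94},{"x":0.22,"y":-0.06,"z":0.1,"spin":0,"claw":94},{"x":0.22,"y":-0.06,"z":0.1,"spin":0,"claw":94},{"x":0.22,"y":-0.06,"z":0.1,"spin":0,"claw":94},{"x":0.22,"y":-0.06,"z":0.1,"spin":0,"claw":94},{"x":0.22,"y":-0.06,"z":0.1,"spin":0,"claw":94},{"x":0.22,"y":-0.06,"z":0.1,"spin":0,"claw":94},{"x":0.22,"y":-0.06,"z":0.1,"spin":0,"claw":94},{"x":0.22,"y":-0.06,"z":0.1,"spin":0,"claw":94}]}}

```text
time_s: 5.2
ee_pos: [0.9075, -0.2402, 0.3769]
eef_rot: [-3.134, 0.637, 2.899]
force: [-0.2, 0.8, -0.1]
grip_width: 0.0943
grip_force: 0.0
```

```bash
python3 -c "
from station import *
o=get_obs();print(o['ee_pos'],o['eef_rot'],o['qpos'])"
```

```text
[ 0.90746372 -0.24024753  0.37692144] [-3.13374831  0.63742455  2.89904965] [-0.30652937  0.95373747  0.23765704  0.03125886  1.31346976 -1.63018653]
```

{"fn": "send_rows", "kwargs": {"targets": [{"x":0.22,"y":-0.06,"z":0.1,"spin":0,"claw":94},{"x":-0.23,"y":0.057,"z":0,"spin":0.015,"claw":85},{"x":-0.23,"y":0.057,"z":0,"spin":0,"claw":85},{"x":-0.23,"y":0.057,"z":0,"spin":0,"claw":85},{"x":-0.23,"y":0.057,"z":0,"spin":0,"claw":85},{"x":-0.23,"y":0.057,"z":0,"spin":0,"claw":85},{"x":-0.23,"y":0.057,"z":-0.05,"spin":0,"claw":85},{"x":-0.23,"y":0.057,"z":-0.05,"spin":0,"claw":85},{"x":-0.23,"y":0.057,"z":-0.05,"spin":0,"claw":85},{"x":-0.23,"y":0.057,"z":-0.05,"spin":0,"claw":85},{"x":0,"y":0,"z":-0.2,"spin":0,"claw":85},{"x":0,"y":0,"z":-0.2,"spin":0,"claw":85},{"x":0,"y":0,"z":-0.2,"spin":0,"claw":85},{"x":0,"y":0,"z":-0.2,"spin":0,"claw":85},{"x":0,"y":0,"z":0,"spin":0,"claw":85}]}}

```text
time_s: 6.7
ee_pos: [0.5648, -0.1562, 0.1781]
eef_rot: [-3.134, 0.658, 2.911]
force: [0.2, -0.8, -0.2]
grip_width: 0.0848
grip_force: 0.0
```

```bash
python3 -c "
from station import *
o=get_obs();print(o['ee_pos'],o['eef_rot'],o['qpos'])"
```

```text
[ 0.56482969 -0.15622129  0.17805079] [-3.13441727  0.6577033   2.91089953] [-0.36772563  0.10894016  1.96245635  0.18727072  0.42282489 -1.85054837]
```

{"fn": "send_rows", "kwargs": {"targets": [{"x":-0.06,"y":0.035,"z":0,"spin":0.005,"claw":85},{"x":0,"y":0,"z":-0.2,"spin":0,"claw":85},{"x":0,"y":0,"z":-0.2,"spin":0,"claw":85},{"x":0,"y":0,"z":-0.1,"spin":0,"claw":85},{"x":0,"y":0,"z":0,"spin":0,"claw":85}]}}

```text
time_s: 7.2
ee_pos: [0.5551, -0.1499, 0.0823]
eef_rot: [-3.135, 0.663, 2.919]
force: [0.2, 0.1, 0.2]
grip_width: 0.0849
grip_force: 0.0
```

Run:
```python
from h import *
o=get_obs();print(o['ee_pos'],o['eef_rot'],o['qpos'])
m=camera_model("wrist"); cv2.imwrite("pics/w2.png",camera("wrist"))
```

```text
[ 0.55510519 -0.14992013  0.08229115] [-3.13462116  0.66347074  2.91891252] [-0.36566882  0.25798394  2.06580156  0.47471331  0.17783597 -2.15195679]
```

View pics/w2.png

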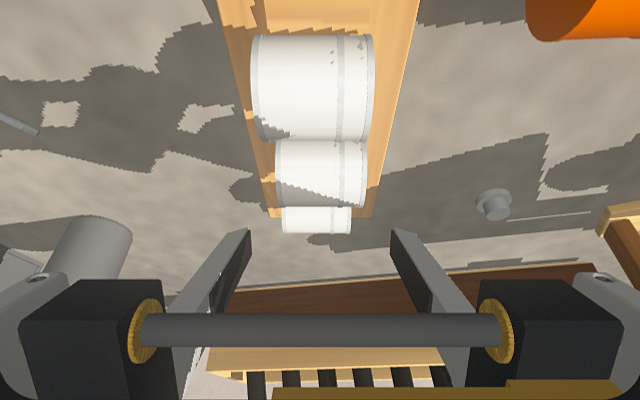

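{"fn": "send_rows", "kwargs": {"targets": [{"x":0,"y":0,"z":0.24,"spin":0,"claw":85},{"x":0,"y":0,"z":0.24,"spin":0,"claw":85},{"x":-0.1,"y":0.02,"z":0.2,"spin":0,"claw":85},{"x":-0.2,"y":0.05,"z":0.1,"spin":0,"claw":85},{"x":-0.24,"y":0.055,"z":0,"spin":0,"claw":85},{"x":-0.24,"y":0.055,"z":0,"spin":0,"claw":85},{"x":-0.24,"y":0.055,"z":0,"spin":0,"claw":85}]}}

```text
time_s: 7.95
ee_pos: [0.3519, -0.1037, 0.241]
eef_rot: [-3.13, 0.668, 2.92]
force: [-0.3, -0.4, 1.6]
grip_width: 0.0849
grip_force: 0.0
```

```bash
python3 -c "
from station import *
o=get_obs();print(o['ee_pos'],o['eef_rot'],o['qpos'])"
```

```text
[ 0.35189401 -0.10374518  0.24099871] [-3.1301921   0.6683136   2.92002027] [-0.51049764 -0.5929972   2.34200056  0.24354466  0.75707006 -1.97822338]
```

{"fn": "send_rows", "kwargs": {"targets": [{"x":-0.22,"y":0.05,"z":0,"spin":0,"claw":85},{"x":-0.22,"y":0.05,"z":0,"spin":0,"claw":85},{"x":-0.22,"y":0.05,"z":0,"spin":0,"claw":85},{"x":-0.22,"y":0.05,"z":0,"spin":0,"claw":85}]}}

```text
time_s: 8.35
ee_pos: [0.2706, -0.1172, 0.2221]
eef_rot: [3.128, 0.613, 2.919]
force: [-0.9, 0.1, -0.2]
grip_width: 0.0848
grip_force: 0.0
```

```bash
python3 -c "
from station import *
o=get_obs();print(o['ee_pos'],o['eef_rot'],o['qpos'])"
```

```text
[ 0.2706387  -0.11715206  0.22209051] [3.12844758 0.61302817 2.91913252] [-0.88440819 -0.78994989  2.44035992  0.43670132  1.03637461 -2.37434887]
```

{"fn": "send_rows", "kwargs": {"targets": [{"x":0.15,"y":0.15,"z":0,"spin":0,"claw":85},{"x":0.05,"y":0.22,"z":0,"spin":0,"claw":85},{"x":0,"y":0.1,"z":0,"spin":0,"claw":85},{"x":-0.22,"y":0.05,"z":0,"spin":0,"claw":85},{"x":-0.22,"y":0.05,"z":0,"spin":0,"claw":85},{"x":-0.22,"y":0.05,"z":0,"spin":0,"claw":85}]}}

```text
time_s: 8.95
ee_pos: [0.2773, -0.0481, 0.1957]
eef_rot: [3.135, 0.536, 2.914]
force: [0.1, -0.0, 1.3]
grip_width: 0.0849
grip_force: 0.0
```

```bash
python3 -c "
from station import *
o=get_obs();print(o['ee_pos'],o['eef_rot'],o['qpos'])"
```

```text
[ 0.27732643 -0.04809757  0.19574362] [3.1350356  0.53638635 2.91440231] [-0.38868703 -0.78994336  2.47447432  0.11078235  0.93027243 -1.77638513]
```

{"fn": "send_rows", "kwargs": {"targets": [{"x":-0.22,"y":0.05,"z":0.02,"spin":0,"claw":85},{"x":-0.22,"y":0.05,"z":0.02,"spin":0,"claw":85},{"x":-0.22,"y":0.05,"z":0.02,"spin":0,"claw":85},{"x":-0.22,"y":0.05,"z":0.02,"spin":0,"claw":85}]}}

```text
time_s: 9.35
ee_pos: [0.2529, -0.001, 0.1786]
eef_rot: [-3.118, 0.457, 2.91]
force: [-0.7, -0.5, 0.6]
grip_width: 0.0853
grip_force: 0.0
```

```bash
python3 -c "
from station import *
o=get_obs();print(o['ee_pos'],o['eef_rot'],o['qpos'])"
```

```text
[ 0.25286699 -0.00103348  0.17863522] [-3.117808    0.45682912  2.91044102] [-0.02924728 -0.78993688  2.49021911 -0.13309514  1.00092157 -1.31657564]
```

{"fn": "send_rows", "kwargs": {"targets": [{"x":0.15,"y":-0.08,"z":0,"spin":0.007,"claw":85},{"x":0.22,"y":-0.11,"z":0,"spin":0,"claw":85},{"x":0.22,"y":-0.11,"z":0,"spin":0,"claw":85},{"x":0.22,"y":-0.11,"z":0,"spin":0,"claw":85},{"x":0.22,"y":-0.11,"z":0,"spin":0,"claw":85},{"x":0.22,"y":-0.11,"z":0,"spin":0,"claw":85},{"x":0.22,"y":-0.11,"z":0,"spin":0,"claw":85},{"x":0,"y":0,"z":-0.1,"spin":0,"claw":85},{"x":0,"y":0,"z":-0.2,"spin":0,"claw":85},{"x":0,"y":0,"z":0,"spin":0,"claw":85}]}}

```text
time_s: 10.35
ee_pos: [0.5422, -0.1474, 0.1161]
eef_rot: [-3.12, 0.452, 2.924]
force: [0.0, 0.7, 1.0]
grip_width: 0.0852
grip_force: 0.0
```

```bash
python3 -c "
from station import *
o=get_obs();print(o['ee_pos'],o['eef_rot'],o['qpos'])"
```

```text
[ 0.54222457 -0.14735134  0.11605544] [-3.1198145   0.4518186   2.92386499] [-0.34734936  0.20901827  1.93395798  0.06683924  0.54855445 -1.74447519]
```

{"fn": "send_rows", "kwargs": {"targets": [{"x":0.037,"y":-0.007,"z":-0.15,"spin":0,"claw":85},{"x":0,"y":0,"z":-0.15,"spin":0,"claw":85},{"x":0,"y":0,"z":-0.12,"spin":0,"claw":85},{"x":0,"y":0,"z":-0.06,"spin":0,"claw":85},{"x":0,"y":0,"z":0,"spin":0,"claw":66},{"x":0,"y":0,"z":0,"spin":0,"claw":40},{"x":0,"y":0,"z":0,"spin":0,"claw":40},{"x":0,"y":0,"z":0,"spin":0,"claw":40},{"x":0,"y":0,"z":0,"spin":0,"claw":40}], "force": 25}}

```text
time_s: 11.25
ee_pos: [0.5528, -0.1479, 0.024]
eef_rot: [-3.119, 0.46, 2.926]
force: [-0.6, -0.8, 8.1]
grip_width: 0.0545
grip_force: 24.9
```

```bash
python3 -c "
from station import *
o=get_obs();print(o['ee_pos'],o['eef_rot'],o['qpos'],o['force'])"
```

```text
[ 0.55283302 -0.14792896  0.02398559] [-3.11943352  0.45963235  2.92612708] [-0.34145813  0.39665246  1.96177292  0.10561602  0.32588162 -1.78381375] [-0.57158268 -0.80663614  8.13257581]
```

{"fn": "send_rows", "kwargs": {"targets": [{"x":0,"y":0,"z":0.1,"spin":0,"claw":40},{"x":0,"y":0,"z":0.2,"spin":0,"claw":40},{"x":0,"y":0,"z":0.24,"spin":0,"claw":40},{"x":0,"y":0,"z":0.24,"spin":0,"claw":40},{"x":-0.1,"y":0.1,"z":0.2,"spin":0,"claw":40},{"x":-0.15,"y":0.18,"z":0.05,"spin":0.045,"claw":40},{"x":-0.15,"y":0.18,"z":0,"spin":0.045,"claw":40},{"x":-0.15,"y":0.18,"z":0,"spin":0.045,"claw":40},{"x":-0.1,"y":0.18,"z":0,"spin":0.045,"claw":40},{"x":0,"y":0.2,"z":0,"spin":0.045,"claw":40},{"x":0,"y":0.2,"z":0,"spin":0.045,"claw":40},{"x":0,"y":0.15,"z":0,"spin":0,"claw":40},{"x":0,"y":0,"z":0,"spin":0,"claw":40}]}}

```text
time_s: 12.55
ee_pos: [0.4216, 0.1289, 0.2289]
eef_rot: [-3.12, 0.457, -2.929]
force: [-0.4, -0.2, -1.1]
grip_width: 0.0539
grip_force: 24.9
```

Run:
```python
from h import *
o=get_obs();print(o['ee_pos'],o['eef_rot'],o['qpos'])
m=camera_model("wrist"); im=camera("wrist"); cv2.imwrite("pics/w3.png",im)
import pickle; pickle.dump((m,o),open("w3.pkl","wb")); print(np.round(m["T"],3).tolist())
```

```text
[0.42158273 0.12894251 0.22885266] [-3.12002146  0.45739967 -2.92945923] [ 0.23251714 -0.23425632  2.08320663 -0.0411997   0.83614194 -1.52487364]
[[-0.201, 0.729, 0.654, 0.276], [0.979, 0.163, 0.119, 0.102], [-0.02, 0.664, -0.747, 0.356], [0.0, 0.0, 0.0, 1.0]]
```

View pics/w3.png

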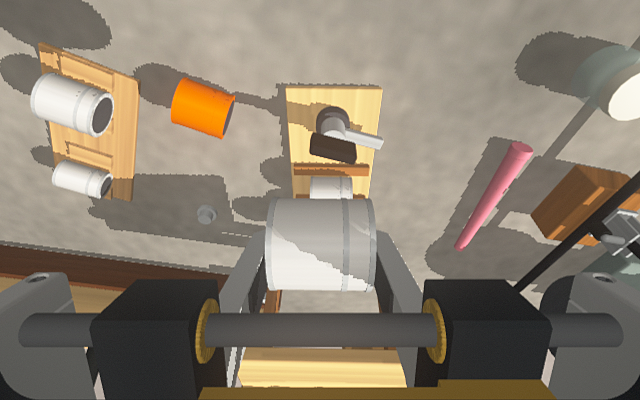

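Run:
```python
from h import *
import pickle
m,o=pickle.load(open("w3.pkl","rb")); im=cv2.imread("pics/w3.png")
p=lambda q,z:np.round(plane("wrist",q,z,m)[:2]*1000,1)
# stand floor mask edges by row
h=cv2.cvtColor(im,cv2.COLOR_BGR2HSV)
k=((h[...,0]>10)&(h[...,0]<30)&(h[...,1]>70)&(h[...,2]>130))
L=[];R=[]
for v in range(90,160,5):
    c=np.where(k[v,260:400])[0]+260; L.append(p((c[0]-.5,v),.01)); R.append(p((c[-1]+.5,v),.01))
N=[]
for u in range(292,378,6):
    r=np.where(k[70:110,u])[0]+70; N.append(p((u,r[0]-.5),.01))
for n,P,w in(("L",L,0),("R",R,0),("N",N,1)):
    P=np.array(P); vx,vy,x0,y0=cv2.fitLine(P.astype(np.float32),cv2.DIST_HUBER,0,.01,.01).ravel()
    print(n,np.degrees(np.arctan2(vy,vx)),x0,y0,P[0],P[-1])
# tin base_near top ends rows
g=(h[...,1]<30)&(h[...,2]>150)
for v in (180,185,190,195):
    c=np.where(g[v,295:370])[0]+295; print(v,c[0],c[-1],p((c[0]-.5,v),.06),p((c[-1]+.5,v),.06))
c=np.where(g[165:199,330])[0]+165;print("tin near edge row",c[0])
d=(h[...,2]<70); n,l,s,cc=cv2.connectedComponentsWithStats(d[120:170,300:370].astype(np.uint8)); print(s,cc)
c=np.argwhere(l==1+np.argmax(s[1:,4]))[:,::-1]+[300,120]
r=cv2.minAreaRect(c.astype(np.float32));print(r,[p(q,.075) for q in cv2.boxPoints(r)],p(r[0],.075))
```

```text
L 11.384898 476.91 94.53 [428.1  84.7] [513.8 102.3]
R 10.893729 441.64926 199.43755 [405.  192.4] [490.3 209.5]
N -77.903275 411.96 135.45 [421.2  92.3] [401.7 183.7]
180 313 349 [508.9 134. ] [499.4 177.1]
185 311 350 [517.1 133.1] [506.6 180.3]
190 310 351 [525.1 133.3] [513.9 183.6]
195 310 369 [533.2 134.8] [516.9 207.5]
tin near edge row 180
[[   0    0   70   50 3430]
 [  10   13    5   21   24]
 [  24   16    3    1    3]
 [  28   17    2    1    2]
 [  33   18    1    1    1]
 [  37   19    1    1    1]
 [  40   20    2    1    2]
 [  44   21    2    1    2]
 [  48   22    1    1    1]
 [  52   23    3    4    5]
 [  54   28    1    1    1]
 [  55   33    1    4    4]
 [  14   34    3    1    3]
 [  18   35    3    1    3]
 [  22   36    3    1    3]
 [  26   37    3    1    3]
 [  30   38    3    1    3]
 [  34   39    3    1    3]
 [  38   40    3    1    3]
 [  42   41    3    1    3]] [[34.64402332 24.42798834]
 [11.         23.        ]
 [25.         16.        ]
 [28.5        17.        ]
 [33.         18.        ]
 [37.         19.        ]
 [40.5        20.        ]
 [44.5        21.        ]
 [48.         22.        ]
 [53.4        24.2       ]
 [54.         28.        ]
 [55.         34.5       ]
 [15.         34.        ]
 [19.         35.        ]
 [23.         36.        ]
 [27.         37.        ]
 [31.         38.        ]
 [35.         39.        ]
 [39.         40.        ]
 [43.         41.        ]]
((311.5098876953125, 142.90098571777344), (2.985111713409424, 20.199254989624023), 5.710593223571777) [array([461.9, 122. ]), array([437.8, 119.7]), array([437.5, 122.7]), array([461.6, 125.2])] [449.4 122.4]
```

Run:
```python
from h import *
import pickle
from scipy.optimize import brentq
yaw=np.radians(11.5); X=np.array([np.cos(yaw),np.sin(yaw)]); P0=np.array([.466,.1484])
def tang(n,q,m,zc,sgn):
    o,d=ray(n,q,m); a=np.array([(o[:2]-P0)@X,o[2]]); b=np.array([d[:2]@X,d[2]]); b/=np.hypot(*b)
    nrm=np.array([-b[1],b[0]])   # axis at (s,zc) dist .026
    return [ (sg*.026 - nrm[1]*(zc-a[1]))/nrm[0]+a[0] for sg in(1,-1)]
m3,o=pickle.load(open("w3.pkl","rb"))
w1=dict(m3); w1["T"]=np.array([[0.245,0.935,0.256,0.408],[0.97,-0.236,-0.065,-0.112],[0,0.264,-0.964,0.464],[0,0,0,1]])
h=cv2.cvtColor(cv2.imread("pics/w3.png"),cv2.COLOR_BGR2HSV)
for u in(318,325,332,340):
    print("w3 col",u,[(v,h[v,u].tolist()) for v in range(168,186,2)][:9])
for v in(172,175,178): print(v,np.round(np.array(tang("wrist",(330,v),m3,.036,1))*1000,1))
h1=cv2.cvtColor(cv2.imread("pics/w1.png"),cv2.COLOR_BGR2HSV); g=(h1[...,1]<30)&(h1[...,2]>150)
for u in(530,540,550,560):
    r=np.where(g[125:170,u])[0]+125; print("w1",u,r[0],np.round(np.array(tang("wrist",(u,r[0]-.5),w1,.036,1))*1000,1))
print("P0 + s*X ; keeper s", ((np.array([.4505,.1467])-P0)@X))
```

```text
w3 col 318 [(168, [15, 161, 219]), (170, [14, 131, 132]), (172, [14, 135, 136]), (174, [14, 147, 130]), (176, [17, 92, 161]), (178, [16, 20, 143]), (180, [15, 26, 157]), (182, [18, 23, 163]), (184, [21, 24, 171])]
w3 col 325 [(168, [14, 161, 220]), (170, [13, 132, 133]), (172, [14, 140, 135]), (174, [14, 140, 135]), (176, [17, 97, 160]), (178, [13, 21, 143]), (180, [15, 26, 156]), (182, [19, 25, 162]), (184, [16, 23, 170])]
w3 col 332 [(168, [14, 158, 220]), (170, [14, 135, 132]), (172, [13, 138, 137]), (174, [14, 144, 133]), (176, [17, 102, 163]), (178, [18, 22, 142]), (180, [14, 25, 154]), (182, [17, 25, 161]), (184, [20, 23, 165])]
w3 col 340 [(168, [14, 159, 207]), (170, [14, 156, 186]), (172, [14, 137, 134]), (174, [14, 142, 135]), (176, [14, 82, 140]), (178, [15, 12, 123]), (180, [17, 17, 134]), (182, [19, 20, 142]), (184, [23, 16, 148])]
172 [77.5 12.5]
175 [82.5 17. ]
178 [87.6 21.6]
w1 530 156 [94.4 38.2]
w1 540 151 [93.6 37.5]
w1 550 147 [94.2 38.1]
w1 560 143 [94.8 38.6]
P0 + s*X ; keeper s -0.01552775841013211
```

Run:
```python
import cv2
h1=cv2.cvtColor(cv2.imread("pics/w1.png"),cv2.COLOR_BGR2HSV)
for u in(535,550): print(u,[(v,h1[v,u].tolist()) for v in range(134,156,2)])
h=cv2.cvtColor(cv2.imread("pics/w3.png"),cv2.COLOR_BGR2HSV)
for u in(325,340): print(u,[(v,h[v,u].tolist()) for v in range(128,170,2)])
```

```text
535 [(134, [14, 112, 91]), (136, [14, 154, 176]), (138, [14, 158, 192]), (140, [14, 130, 118]), (142, [14, 139, 123]), (144, [15, 147, 125]), (146, [16, 52, 107]), (148, [17, 35, 117]), (150, [16, 26, 128]), (152, [19, 25, 143]), (154, [17, 22, 161])]
550 [(134, [14, 156, 189]), (136, [15, 159, 188]), (138, [14, 148, 176]), (140, [18, 13, 101]), (142, [16, 27, 104]), (144, [15, 27, 131]), (146, [21, 26, 136]), (148, [17, 25, 166]), (150, [18, 22, 171]), (152, [19, 20, 182]), (154, [19, 21, 193])]
325 [(128, [16, 28, 139]), (130, [14, 28, 137]), (132, [22, 16, 173]), (134, [22, 13, 217]), (136, [12, 112, 66]), (138, [12, 93, 77]), (140, [13, 94, 79]), (142, [14, 89, 80]), (144, [14, 88, 81]), (146, [14, 89, 77]), (148, [13, 79, 81]), (150, [13, 74, 83]), (152, [12, 69, 81]), (154, [13, 75, 82]), (156, [12, 64, 72]), (158, [19, 117, 247]), (160, [23, 98, 251]), (162, [18, 115, 230]), (164, [14, 136, 133]), (166, [14, 133, 127]), (168, [14, 161, 220])]
340 [(128, [18, 18, 166]), (130, [14, 20, 163]), (132, [19, 14, 199]), (134, [20, 14, 220]), (136, [17, 8, 227]), (138, [21, 12, 214]), (140, [14, 111, 69]), (142, [11, 87, 79]), (144, [13, 86, 80]), (146, [12, 87, 79]), (148, [14, 84, 79]), (150, [14, 90, 79]), (152, [12, 78, 82]), (154, [13, 76, 81]), (156, [12, 69, 81]), (158, [12, 71, 83]), (160, [8, 42, 66]), (162, [17, 110, 197]), (164, [15, 127, 139]), (166, [14, 134, 124]), (168, [14, 159, 207])]
```

Run:
```python
from h import *
import pickle
from scipy.optimize import fsolve
m,o=pickle.load(open("w3.pkl","rb")); im=cv2.imread("pics/w3.png").astype(int)
print([(v,im[v,315].tolist()) for v in list(range(192,204,2))+list(range(284,298,2))])
tcp=o["ee_pos"]; yaw=np.pi+o["eef_rot"][2]; X=np.array([np.cos(yaw),np.sin(yaw)]); print("plane yaw",np.degrees(yaw))
def r2(q):
    a,d=ray("wrist",q,m); return np.array([(a[:2]-tcp[:2])@X,a[2]-tcp[2]]),np.array([d[:2]@X,d[2]])/np.hypot(d[:2]@X,d[2])
def cr(a,b,c): e=c-a; return b[0]*e[1]-b[1]*e[0]
for t,b in((198,291),(197,292)):
    A,B=r2((318,t)),r2((318,b)); 
    print(fsolve(lambda c:[abs(cr(*A,c))-.026,abs(cr(*B,c))-.026],[-.012,.012])*1000)
print("handle top far edge",plane("wrist",(332,159.5),.084,m))
```

```text
[(192, [211, 221, 225]), (194, [222, 229, 233]), (196, [230, 235, 239]), (198, [192, 202, 209]), (200, [116, 122, 128]), (202, [126, 134, 140]), (284, [232, 238, 241]), (286, [228, 235, 238]), (288, [227, 233, 237]), (290, [172, 184, 193]), (292, [154, 170, 179]), (294, [156, 172, 181]), (296, [156, 169, 179])]
plane yaw 12.154349709534578
[-9.06076046  9.93406366]
[-11.95208648  12.34224567]
handle top far edge [0.45896162 0.14620421 0.084     ]
```

{"fn": "send_rows", "kwargs": {"targets": [{"x":0.13,"y":0.035,"z":-0.05,"spin":-0.007,"claw":40},{"x":0.16,"y":0.043,"z":-0.06,"spin":0,"claw":40},{"x":0.16,"y":0.043,"z":-0.06,"spin":0,"claw":40},{"x":0.16,"y":0.043,"z":-0.06,"spin":0,"claw":40},{"x":0.12,"y":0.032,"z":-0.06,"spin":0,"claw":40},{"x":0.07,"y":0.02,"z":0,"spin":0,"claw":40},{"x":0,"y":0,"z":0,"spin":0,"claw":40}]}}

```text
time_s: 13.3
ee_pos: [0.583, 0.1684, 0.17]
eef_rot: [-3.119, 0.456, -2.945]
force: [0.4, 0.2, -0.7]
grip_width: 0.0543
grip_force: 24.9
```

Run:
```python
from h import *
o=get_obs();print(o['ee_pos'],o['eef_rot'],o['qpos'],o['force'])
```

```text
[0.58304203 0.16837111 0.1699852 ] [-3.11946879  0.45612773 -2.9452545 ] [ 0.23905204  0.22942812  1.7653889  -0.0640849   0.69286726 -1.48308383] [ 0.44276801  0.22808113 -0.7344991 ]
```

{"fn": "send_rows", "kwargs": {"targets": [{"x":-0.005,"y":0.018,"z":-0.05,"spin":0.002,"claw":40},{"x":0,"y":0,"z":-0.12,"spin":0,"claw":40},{"x":0,"y":0,"z":-0.12,"spin":0,"claw":40},{"x":0,"y":0,"z":-0.08,"spin":0,"claw":40},{"x":0,"y":0,"z":-0.05,"spin":0,"claw":40},{"x":0,"y":0,"z":-0.03,"spin":0,"claw":40},{"x":0,"y":0,"z":0,"spin":0,"claw":40}]}}

```text
time_s: 14.0
ee_pos: [0.5808, 0.1729, 0.0805]
eef_rot: [-3.12, 0.457, -2.941]
force: [-0.7, 0.2, -0.2]
grip_width: 0.0543
grip_force: 24.9
```

Run:
```python
from h import *
o=get_obs();print(o['ee_pos'],o['eef_rot'],o['force'])
cv2.imwrite("pics/s4.png",cv2.resize(camera("side")[100:220,250:410],None,fx=4,fy=4,interpolation=3))
```

```text
[0.58080758 0.17294962 0.08050979] [-3.11969285  0.45703529 -2.94098539] [-0.72971811  0.16083546 -0.17472439]
```

View pics/s4.png

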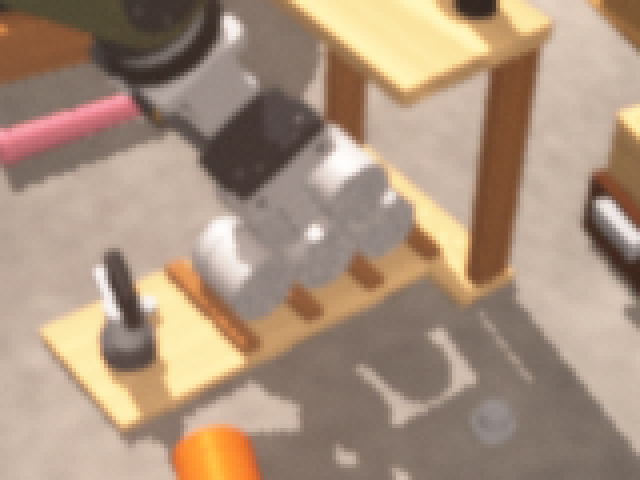

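{"fn": "send_rows", "kwargs": {"targets": [{"x":0.005,"y":0,"z":-0.01,"spin":0,"claw":40},{"x":0.005,"y":0,"z":-0.01,"spin":0,"claw":40},{"x":0.005,"y":0,"z":-0.01,"spin":0,"claw":40},{"x":0,"y":0,"z":0,"spin":0,"claw":40}]}}

```text
time_s: 14.45
ee_pos: [0.5842, 0.1731, 0.0745]
eef_rot: [-3.12, 0.457, -2.941]
force: [0.3, -1.0, -1.9]
grip_width: 0.0542
grip_force: 24.9
```

{"fn": "send_rows", "kwargs": {"targets": [{"x":0.005,"y":0,"z":-0.01,"spin":0,"claw":40},{"x":0,"y":0,"z":-0.01,"spin":0,"claw":40},{"x":0,"y":0,"z":0,"spin":0,"claw":40}]}}

```text
time_s: 14.75
ee_pos: [0.5854, 0.1732, 0.0709]
eef_rot: [-3.12, 0.458, -2.941]
force: [-1.4, -0.3, 0.6]
grip_width: 0.0539
grip_force: 24.9
```

{"fn": "send_rows", "kwargs": {"targets": [{"x":0,"y":0,"z":-0.006,"spin":0,"claw":40},{"x":0,"y":0,"z":-0.006,"spin":0,"claw":40},{"x":0,"y":0,"z":0,"spin":0,"claw":40}]}}

```text
time_s: 15.05
ee_pos: [0.5869, 0.1736, 0.071]
eef_rot: [-3.12, 0.463, -2.941]
force: [-3.8, -0.9, 16.9]
grip_width: 0.0542
grip_force: 25.0
```

{"fn": "send_rows", "kwargs": {"targets": [{"x":-0.005,"y":0,"z":0.006,"spin":0,"claw":40},{"x":0,"y":0,"z":0,"spin":0,"claw":56},{"x":0,"y":0,"z":0,"spin":0,"claw":58},{"x":0,"y":0,"z":0,"spin":0,"claw":64},{"x":0,"y":0,"z":0,"spin":0,"claw":70},{"x":0,"y":0,"z":0,"spin":0,"claw":70}]}}

```text
time_s: 15.65
ee_pos: [0.5841, 0.1731, 0.0694]
eef_rot: [-3.12, 0.457, -2.941]
force: [0.7, 0.3, -0.1]
grip_width: 0.0698
grip_force: 0.0
```

Run:
```python
from h import *
o=get_obs();print(o['ee_pos'],o['eef_rot'],o['force'])
```

```text
[0.58409511 0.17308971 0.06938341] [-3.11970664  0.4571667  -2.94091369] [ 0.74934339  0.27710067 -0.08152648]
```

{"fn": "send_rows", "kwargs": {"targets": [{"x":-0.02,"y":0,"z":0.1,"spin":0,"claw":75},{"x":-0.05,"y":-0.01,"z":0.2,"spin":0,"claw":85},{"x":-0.05,"y":-0.01,"z":0.24,"spin":0,"claw":85},{"x":-0.05,"y":-0.2,"z":0.1,"spin":-0.038,"claw":85},{"x":-0.05,"y":-0.22,"z":0,"spin":-0.038,"claw":85},{"x":-0.05,"y":-0.22,"z":0,"spin":-0.038,"claw":85},{"x":-0.05,"y":-0.22,"z":0,"spin":-0.038,"claw":85},{"x":-0.05,"y":-0.22,"z":0,"spin":-0.038,"claw":85},{"x":-0.05,"y":-0.22,"z":0,"spin":-0.038,"claw":85},{"x":-0.05,"y":-0.2,"z":0,"spin":-0.04,"claw":85},{"x":0,"y":0,"z":-0.15,"spin":0,"claw":85},{"x":0,"y":0,"z":0,"spin":0,"claw":85}]}}

```text
time_s: 16.85
ee_pos: [0.4885, -0.1313, 0.1648]
eef_rot: [-3.12, 0.453, 2.919]
force: [-0.3, -0.4, -0.4]
grip_width: 0.0849
grip_force: 0.0
```

Run:
```python
from h import *
o=get_obs();print(o['ee_pos'],o['eef_rot'],o['qpos'])
cv2.imwrite("pics/s5.png",cv2.resize(camera("side")[100:300,240:440],None,fx=3,fy=3,interpolation=3))
```

```text
[ 0.48851695 -0.13125123  0.16477051] [-3.12046181  0.45278362  2.91910941] [-0.35457263  0.00945106  2.02654047  0.06024638  0.65461865 -1.7374029 ]
```

View pics/s5.png

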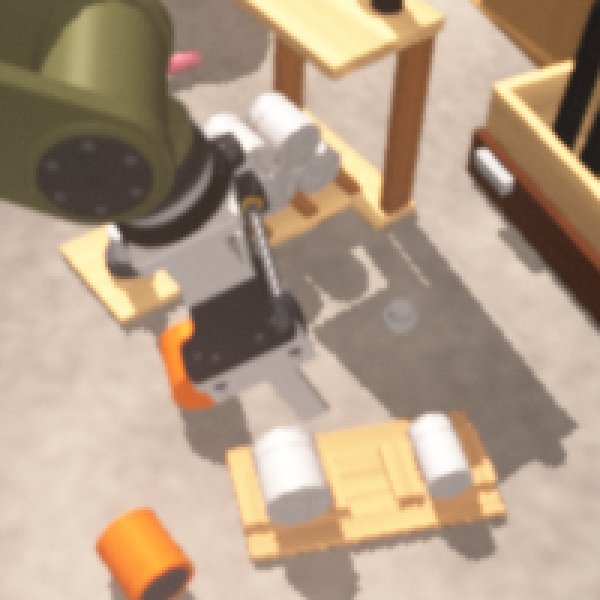

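{"fn": "send_rows", "kwargs": {"targets": [{"x":0.012,"y":-0.02,"z":-0.15,"spin":0.003,"claw":85},{"x":0,"y":0,"z":-0.2,"spin":0,"claw":85},{"x":0,"y":0,"z":-0.15,"spin":0,"claw":85},{"x":0,"y":0,"z":-0.1,"spin":0,"claw":85},{"x":0,"y":0,"z":-0.05,"spin":0,"claw":85},{"x":0,"y":0,"z":0,"spin":0,"claw":85}]}}

```text
time_s: 17.5
ee_pos: [0.4929, -0.1343, 0.0375]
eef_rot: [-3.12, 0.457, 2.927]
force: [0.5, -0.4, 1.4]
grip_width: 0.0852
grip_force: 0.0
```

Run:
```python
from h import *
o=get_obs();print(o['ee_pos'],o['eef_rot'],o['qpos'])
```

```text
[ 0.49287395 -0.13430166  0.03745739] [-3.12006382  0.45664011  2.92708049] [-0.36050675  0.25970511  2.11590678  0.13930476  0.31358544 -1.83445476]
```

{"fn": "send_rows", "kwargs": {"targets": [{"x":-0.01,"y":-0.005,"z":-0.06,"spin":0,"claw":85},{"x":0,"y":0,"z":-0.015,"spin":0,"claw":75},{"x":0,"y":0,"z":0,"spin":0,"claw":40},{"x":0,"y":0,"z":0,"spin":0,"claw":40},{"x":0,"y":0,"z":0,"spin":0,"claw":40},{"x":0,"y":0,"z":0,"spin":0,"claw":40},{"x":0,"y":0,"z":0,"spin":0,"claw":40}], "force": 25}}

```text
time_s: 18.2
ee_pos: [0.4911, -0.1361, 0.0234]
eef_rot: [-3.12, 0.459, 2.926]
force: [-2.0, 0.9, 6.7]
grip_width: 0.0542
grip_force: 24.9
```

Run:
```python
from h import *
o=get_obs();print(o['ee_pos'],o['eef_rot'],o['qpos'])
```

```text
[ 0.49113671 -0.13608723  0.02340346] [-3.11952351  0.45920584  2.92599132] [-0.36591773  0.28992165  2.12546183  0.16649391  0.27210502 -1.86604956]
```

{"fn": "send_rows", "kwargs": {"targets": [{"x":0,"y":0,"z":0.1,"spin":0,"claw":40},{"x":0,"y":0,"z":0.2,"spin":0,"claw":40},{"x":0,"y":0,"z":0.24,"spin":0,"claw":40},{"x":0,"y":0,"z":0.24,"spin":0,"claw":40},{"x":0,"y":0,"z":0.24,"spin":0,"claw":40},{"x":0.05,"y":-0.01,"z":0.24,"spin":0,"claw":40},{"x":0.1,"y":-0.02,"z":0.2,"spin":0,"claw":40},{"x":0.15,"y":-0.03,"z":0.15,"spin":0,"claw":40},{"x":0.22,"y":-0.05,"z":0.1,"spin":0,"claw":40},{"x":0.22,"y":-0.05,"z":0.1,"spin":0,"claw":40},{"x":0.22,"y":-0.05,"z":0.1,"spin":0,"claw":40},{"x":0.22,"y":-0.05,"z":0.1,"spin":0,"claw":40},{"x":0.22,"y":-0.05,"z":0.1,"spin":0,"claw":40},{"x":0.22,"y":-0.05,"z":0.1,"spin":0,"claw":40},{"x":0.22,"y":-0.05,"z":0.1,"spin":0,"claw":40}]}}

```text
time_s: 19.7
ee_pos: [0.7977, -0.2045, 0.4574]
eef_rot: [-3.12, 0.461, 2.926]
force: [1.0, -0.5, -0.6]
grip_width: 0.0542
grip_force: 24.9
```

Run:
```python
from h import *
o=get_obs();print(o['ee_pos'],o['eef_rot'],o['qpos'])
```

```text
[ 0.79771884 -0.20454954  0.45738542] [-3.11962696  0.46077544  2.92625553] [-0.3007435   0.73129418  0.37763568  0.01603685  1.57166034 -1.64727306]
```

{"fn": "send_rows", "kwargs": {"targets": [{"x":0.22,"y":-0.05,"z":0.05,"spin":0,"claw":40},{"x":0.22,"y":-0.05,"z":0.08,"spin":0,"claw":40},{"x":0.22,"y":-0.05,"z":0.08,"spin":0,"claw":40},{"x":0.22,"y":-0.05,"z":0.08,"spin":0,"claw":40},{"x":0.22,"y":-0.05,"z":0.08,"spin":0,"claw":40}]}}

```text
time_s: 20.2
ee_pos: [0.8671, -0.217, 0.4346]
eef_rot: [-3.114, 0.59, 2.93]
force: [-1.1, -0.5, -0.8]
grip_width: 0.0541
grip_force: 25.0
```

Run:
```python
from h import *
o=get_obs();print(o['ee_pos'],o['eef_rot'],o['qpos'])
```

```text
[ 0.86713535 -0.21696631  0.4345537 ] [-3.11432746  0.59017872  2.92992972] [-0.29131212  0.86921191  0.23605346  0.01722197  1.44583001 -1.6391069 ]
```

{"fn": "send_rows", "kwargs": {"targets": [{"x":0.22,"y":-0.05,"z":0.08,"spin":0,"claw":40},{"x":-0.15,"y":0.03,"z":0,"spin":0,"claw":40},{"x":-0.22,"y":0.05,"z":0,"spin":0,"claw":40},{"x":-0.22,"y":0.05,"z":0,"spin":0,"claw":40},{"x":-0.22,"y":0.05,"z":0,"spin":0,"claw":40},{"x":-0.22,"y":0.05,"z":0,"spin":0,"claw":40},{"x":-0.22,"y":0.05,"z":-0.05,"spin":0,"claw":40},{"x":-0.22,"y":0.05,"z":-0.05,"spin":0,"claw":40},{"x":-0.2,"y":0.1,"z":-0.1,"spin":0.04,"claw":40},{"x":-0.2,"y":0.12,"z":-0.1,"spin":0.04,"claw":40},{"x":-0.15,"y":0.15,"z":-0.1,"spin":0.04,"claw":40},{"x":-0.1,"y":0.18,"z":-0.1,"spin":0.04,"claw":40},{"x":0,"y":0.2,"z":-0.1,"spin":0.04,"claw":40},{"x":0,"y":0.2,"z":-0.1,"spin":0.04,"claw":40},{"x":0,"y":0.2,"z":-0.1,"spin":0.028,"claw":40},{"x":0,"y":0.2,"z":0,"spin":0,"claw":40},{"x":0,"y":0,"z":0,"spin":0,"claw":40}]}}

```text
time_s: 21.9
ee_pos: [0.4918, 0.1119, 0.2744]
eef_rot: [-3.114, 0.617, -2.927]
force: [0.5, 0.7, -1.2]
grip_width: 0.0539
grip_force: 25.0
```

Run:
```python
from h import *
o=get_obs();print(o['ee_pos'],o['eef_rot'],o['qpos'])
import pickle
m=camera_model("wrist"); cv2.imwrite("pics/w6.png",camera("wrist")); pickle.dump((m,o),open("w6.pkl","wb"))
```

```text
[0.49176141 0.11188896 0.27444491] [-3.11415293  0.6171044  -2.92718359] [ 0.14387009 -0.18989319  1.99268747  0.02029416  0.72139221 -1.64355363]
```

Run:
```python
from h import *
im=cv2.imread("pics/w6.png"); g=cv2.cvtColor(im,cv2.COLOR_BGR2GRAY).astype(int)
for u in (295,318,345): print(u,[(v,*im[v,u].tolist()) for v in range(176,300,4) if v<216 or v>276])
cv2.imwrite("pics/w6c.png",cv2.resize(im[120:330,200:440],None,fx=2.5,fy=2.5))
```

```text
295 [(176, 66, 102, 143), (180, 72, 109, 148), (184, 71, 106, 146), (188, 69, 101, 138), (192, 71, 103, 143), (196, 72, 107, 144), (200, 72, 105, 145), (204, 110, 123, 136), (208, 139, 146, 152), (212, 148, 156, 161), (280, 240, 245, 248), (284, 240, 245, 247), (288, 242, 247, 249), (292, 239, 244, 246), (296, 84, 122, 148)]
318 [(176, 211, 255, 255), (180, 158, 228, 250), (184, 163, 180, 190), (188, 163, 180, 190), (192, 161, 179, 189), (196, 167, 184, 194), (200, 164, 180, 189), (204, 142, 155, 163), (208, 141, 149, 153), (212, 150, 158, 163), (280, 239, 245, 247), (284, 241, 246, 247), (288, 243, 247, 249), (292, 239, 244, 247), (296, 100, 152, 186)]
345 [(176, 236, 241, 244), (180, 237, 243, 246), (184, 241, 246, 248), (188, 239, 245, 247), (192, 235, 242, 244), (196, 167, 180, 190), (200, 162, 177, 187), (204, 116, 120, 123), (208, 130, 136, 137), (212, 137, 142, 144), (280, 228, 232, 232), (284, 231, 235, 235), (288, 231, 234, 235), (292, 226, 230, 230), (296, 165, 168, 168)]
```

View pics/w6c.png

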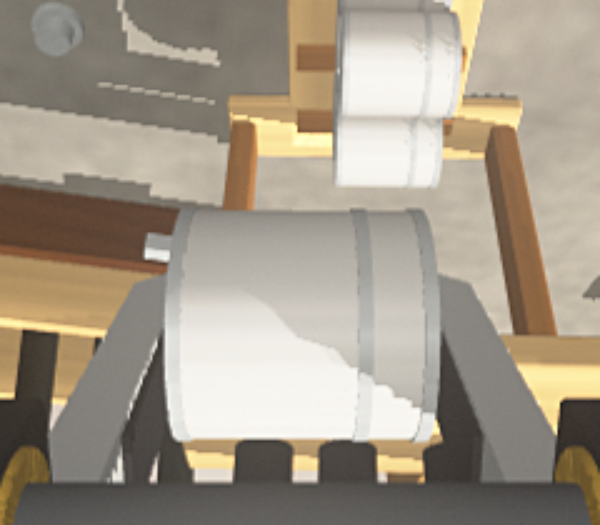

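Run:
```python
from h import *
import pickle
from scipy.optimize import fsolve
m,o=pickle.load(open("w6.pkl","rb")); im=cv2.imread("pics/w6.png")
tcp=o["ee_pos"]
def r2(q,yaw,P):
    X=np.array([np.cos(yaw),np.sin(yaw)]); a,d=ray("wrist",q,m); b=np.array([d[:2]@X,d[2]]); return np.array([(a[:2]-P)@X,a[2]]),b/np.hypot(*b)
def cr(a,b,c): e=c-a; return b[0]*e[1]-b[1]*e[0]
A,B=[r2((318,v),np.pi+o["eef_rot"][2],tcp[:2]) for v in(203,295)]
c=fsolve(lambda c:[abs(cr(*A,c))-.026,abs(cr(*B,c))-.026],[-.01,tcp[2]+.01]); print("held",(c-[0,tcp[2]])*1000)
yaw=np.radians(11.5);P0=np.array([.466,.1484])
print([(v,im[v,355].tolist()) for v in range(118,132,2)],[(v,im[v,345].tolist()) for v in range(190,200,2)])
for n,q,z,g in(("gap near",(355,124),.080,.112),("gap near-1",(355,122),.080,.112),("up far",(345,195),.080,.166),("up far",(350,194),.080,.166)):
    A=r2(q,yaw,P0); print(n,[fsolve(lambda s:s_*cr(*A,np.array([s[0],z]))-.026,[g])[0]*1000 for s_ in(1,-1)])
p=lambda q,z:plane("wrist",q,z,m)[:2]*1000
# lateral: ends of gap tin and upper_far at widest rows, z~ 100
w=(cv2.cvtColor(im,cv2.COLOR_BGR2HSV)[...,1]<22)&(im[...,2]>150)
X=np.array([np.cos(yaw),np.sin(yaw)]);Y=np.array([-X[1],X[0]])
for v,z in((142,.104),(150,.106),(178,.106)):
    cidx=np.where(w[v,325:392])[0]+325; e=[p((cidx[0]-.5,v),z),p((cidx[-1]+.5,v),z)]; print(v,cidx[0],cidx[-1],[np.round([(q-P0*1000)@X,(q-P0*1000)@Y],1) for q in e])
```

```text
held [-6.78570446  9.15630639]
[(118, [156, 167, 174]), (120, [147, 157, 164]), (122, [140, 150, 157]), (124, [133, 141, 149]), (126, [158, 166, 175]), (128, [165, 173, 180]), (130, [170, 179, 186])] [(190, [240, 246, 248]), (192, [235, 242, 244]), (194, [199, 213, 220]), (196, [167, 180, 190]), (198, [165, 180, 190])]
gap near [np.float64(112.26873677619416), np.float64(46.659633821189864)]
gap near-1 [np.float64(109.30947832910611), np.float64(43.99952267760583)]
up far [np.float64(248.01821161456553), np.float64(166.76777916923518)]
up far [np.float64(245.3926465952413), np.float64(164.47308751155938)]
142 335 383 [array([ 86.1, -28.9]), array([85.2, 25.6])]
150 337 383 [array([ 96.2, -26.3]), array([95.2, 27. ])]
178 334 376 [array([143.2, -28.4]), array([142. ,  25.4])]
```

{"fn": "send_rows", "kwargs": {"targets": [{"x":0.06,"y":0.1,"z":-0.1,"spin":-0.009,"claw":40},{"x":0.1,"y":0.09,"z":-0.15,"spin":0,"claw":40},{"x":0.1,"y":0.08,"z":-0.15,"spin":0,"claw":40},{"x":0.04,"y":0,"z":-0.15,"spin":0,"claw":40},{"x":0,"y":0,"z":-0.08,"spin":0,"claw":40},{"x":0,"y":0,"z":0,"spin":0,"claw":40}]}}

```text
time_s: 22.55
ee_pos: [0.552, 0.1604, 0.1466]
eef_rot: [-3.112, 0.614, -2.946]
force: [0.1, -0.8, -1.1]
grip_width: 0.0538
grip_force: 25.0
```

Run:
```python
from h import *
o=get_obs();print(o['ee_pos'],o['eef_rot'],o['qpos'])
```

```text
[0.55198012 0.1603944  0.14659939] [-3.11226335  0.61377178 -2.94625841] [ 0.24686064  0.14752987  1.98519867 -0.15154007  0.40108121 -1.38893112]
```

{"fn": "send_rows", "kwargs": {"targets": [{"x":0.05,"y":0.04,"z":0,"spin":0.003,"claw":40},{"x":0.09,"y":0.018,"z":0,"spin":0,"claw":40},{"x":0.09,"y":0.018,"z":0,"spin":0,"claw":40},{"x":0.05,"y":0.01,"z":0,"spin":0,"claw":40},{"x":0,"y":0,"z":0,"spin":0,"claw":40},{"x":0,"y":0,"z":0,"spin":0,"claw":40}]}}

```text
time_s: 23.15
ee_pos: [0.6084, 0.1787, 0.1494]
eef_rot: [-3.113, 0.618, -2.941]
force: [0.1, -0.5, -1.7]
grip_width: 0.0541
grip_force: 25.0
```

Run:
```python
from h import *
o=get_obs();print(o['ee_pos'],o['eef_rot'],o['qpos'],o['force'])
```

```text
[0.60835684 0.17868932 0.1494404 ] [-3.11295593  0.61846258 -2.9408722 ] [ 0.25312121  0.26583688  1.83257703 -0.1417577   0.43039961 -1.39905469] [ 0.11024516 -0.45600672 -1.6768987 ]
```

{"fn": "send_rows", "kwargs": {"targets": [{"x":0.006,"y":-0.006,"z":-0.04,"spin":0,"claw":40},{"x":0,"y":0,"z":-0.05,"spin":0,"claw":40},{"x":0,"y":0,"z":-0.03,"spin":0,"claw":40},{"x":0,"y":0,"z":-0.015,"spin":0,"claw":40},{"x":0,"y":0,"z":0,"spin":0,"claw":40}]}}

```text
time_s: 23.65
ee_pos: [0.6096, 0.178, 0.1215]
eef_rot: [-3.113, 0.618, -2.94]
force: [-0.4, 0.3, -2.3]
grip_width: 0.0534
grip_force: 25.0
```

{"fn": "send_rows", "kwargs": {"targets": [{"x":0,"y":0,"z":-0.01,"spin":0,"claw":40},{"x":0,"y":0,"z":-0.006,"spin":0,"claw":40},{"x":0,"y":0,"z":0,"spin":0,"claw":40}]}}

```text
time_s: 23.95
ee_pos: [0.6099, 0.178, 0.119]
eef_rot: [-3.113, 0.619, -2.94]
force: [0.2, 0.2, -1.5]
grip_width: 0.0539
grip_force: 25.0
```

{"fn": "send_rows", "kwargs": {"targets": [{"x":0,"y":0,"z":-0.006,"spin":0,"claw":40},{"x":0,"y":0,"z":-0.005,"spin":0,"claw":40},{"x":0,"y":0,"z":0,"spin":0,"claw":40}]}}

```text
time_s: 24.25
ee_pos: [0.6099, 0.178, 0.1167]
eef_rot: [-3.113, 0.618, -2.94]
force: [-0.9, 0.0, -2.2]
grip_width: 0.0539
grip_force: 25.0
```

{"fn": "send_rows", "kwargs": {"targets": [{"x":0,"y":0,"z":-0.005,"spin":0,"claw":40},{"x":0,"y":0,"z":-0.005,"spin":0,"claw":40},{"x":0,"y":0,"z":0,"spin":0,"claw":40}]}}

```text
time_s: 24.55
ee_pos: [0.6099, 0.1781, 0.1148]
eef_rot: [-3.113, 0.619, -2.94]
force: [-2.0, 0.7, -0.1]
grip_width: 0.0535
grip_force: 25.0
```

{"fn": "send_rows", "kwargs": {"targets": [{"x":0,"y":0,"z":-0.005,"spin":0,"claw":40},{"x":0,"y":0,"z":0,"spin":0,"claw":40}]}}

```text
time_s: 24.75
ee_pos: [0.6102, 0.1783, 0.1146]
eef_rot: [-3.113, 0.62, -2.94]
force: [-6.1, 0.9, 5.8]
grip_width: 0.0537
grip_force: 25.0
```

{"fn": "send_rows", "kwargs": {"targets": [{"x":-0.008,"y":-0.002,"z":0,"spin":0,"claw":40},{"x":0,"y":0,"z":0,"spin":0,"claw":40}]}}

```text
time_s: 24.95
ee_pos: [0.6088, 0.1778, 0.1146]
eef_rot: [-3.113, 0.621, -2.941]
force: [2.4, 1.5, 2.8]
grip_width: 0.0537
grip_force: 25.0
```

{"fn": "send_rows", "kwargs": {"targets": [{"x":0.002,"y":0,"z":-0.006,"spin":0,"claw":40},{"x":0,"y":0,"z":0,"spin":0,"claw":40}]}}

```text
time_s: 25.15
ee_pos: [0.6096, 0.1781, 0.1141]
eef_rot: [-3.114, 0.622, -2.94]
force: [-4.9, 2.6, 11.5]
grip_width: 0.0539
grip_force: 25.0
```

{"fn": "send_rows", "kwargs": {"targets": [{"x":-0.003,"y":0,"z":0.003,"spin":0,"claw":40},{"x":0,"y":0,"z":0,"spin":0,"claw":55},{"x":0,"y":0,"z":0,"spin":0,"claw":56},{"x":0,"y":0,"z":0,"spin":0,"claw":60},{"x":0,"y":0,"z":0,"spin":0,"claw":66},{"x":0,"y":0,"z":0,"spin":0,"claw":72},{"x":0,"y":0,"z":0,"spin":0,"claw":72},{"x":0,"y":0,"z":0,"spin":0,"claw":72}]}}

```text
time_s: 25.95
ee_pos: [0.6081, 0.1776, 0.1132]
eef_rot: [-3.113, 0.619, -2.94]
force: [-0.7, -0.5, 0.3]
grip_width: 0.0717
grip_force: 0.0
```

Run:
```python
from h import *
o=get_obs();print(o['ee_pos'],o['eef_rot'],o['qpos'],o['force'])
```

```text
[0.60810578 0.17758751 0.113177  ] [-3.11302471  0.61861241 -2.94039092] [ 0.25082327  0.32077946  1.86092216 -0.16896595  0.34758527 -1.37127333] [-0.65752187 -0.49420074  0.32857241]
```

{"fn": "send_rows", "kwargs": {"targets": [{"x":-0.06,"y":-0.012,"z":0.06,"spin":0,"claw":80},{"x":-0.15,"y":-0.03,"z":0.15,"spin":0,"claw":85},{"x":-0.18,"y":-0.04,"z":0.12,"spin":0,"claw":85},{"x":-0.22,"y":-0.06,"z":0.1,"spin":0,"claw":60},{"x":-0.22,"y":-0.06,"z":0,"spin":0,"claw":30},{"x":-0.22,"y":-0.07,"z":0,"spin":0,"claw":0},{"x":-0.22,"y":-0.07,"z":0,"spin":0,"claw":0},{"x":-0.22,"y":-0.07,"z":0,"spin":0,"claw":0},{"x":-0.22,"y":-0.07,"z":0,"spin":0,"claw":0},{"x":-0.1,"y":-0.02,"z":0,"spin":0,"claw":0}]}}

```text
time_s: 26.95
ee_pos: [0.2727, 0.0907, 0.1894]
eef_rot: [-3.106, 0.596, -2.942]
force: [-0.5, 0.6, -0.7]
grip_width: 0.0323
grip_force: 0.0
```

Run:
```python
from h import *
o=get_obs();print(o['ee_pos'],o['eef_rot'],o['qpos'])
a=camera("side"); b=camera("scene"); cv2.imwrite("pics/s7.png",a); cv2.imwrite("pics/c7.png",b)
# tin outlines: white blob near the stand in scene
for n,im in(("scene",b),("side",a)):
    h=cv2.cvtColor(im,cv2.COLOR_BGR2HSV); P=np.array([.466,.1484])+.139*np.array([.98,.1994])-.0005*np.array([-.1994,.98])
    print(n,proj(n,[[*P,.125],[*P,.151],[*(P-.027*np.array([.98,.1994])),.106]]).round(1))
    k=((h[...,1]<40)&(h[...,2]>150)).astype(np.uint8); q=proj(n,[[*P,.125]])[0].astype(int)
    nn,l,s,c=cv2.connectedComponentsWithStats(k); i=l[q[1],q[0]]; print(k[q[1],q[0]],s[i],c[i])
```

```text
[0.27274303 0.09070113 0.1894395 ] [-3.10614921  0.59598848 -2.94241226] [ 0.25805837 -0.78717868  2.50804628 -0.09285294  0.82942325 -1.45916191]
scene [[268.3 234.4]
 [267.2 229.9]
 [278.6 239.7]]
0 [     0      0    640    400 237407] [311.49372175 210.89844866]
side [[326.8 134.4]
 [326.9 126.7]
 [318.6 143.7]]
1 [313 121  23  21 270] [322.87037037 130.50740741]
```

{"fn": "send_rows", "kwargs": {"targets": [{"x":-0.22,"y":-0.045,"z":0.02,"spin":0,"claw":0},{"x":-0.22,"y":-0.045,"z":0.02,"spin":0,"claw":0},{"x":-0.22,"y":-0.045,"z":0.02,"spin":0,"claw":0},{"x":-0.22,"y":-0.045,"z":0.02,"spin":0,"claw":0},{"x":-0.22,"y":-0.045,"z":0.02,"spin":0,"claw":0}]}}

```text
time_s: 27.55
ee_pos: [0.1783, 0.1428, 0.1794]
eef_rot: [-3.066, 0.549, -2.94]
force: [0.5, 0.3, 0.2]
grip_width: 0.0004
grip_force: 0.0
```

Run:
```python
from h import *
o=get_obs();print(o['ee_pos'],o['eef_rot'],o['qpos'])
```

```text
[0.17829142 0.14276357 0.17936677] [-3.06629237  0.54916371 -2.93953789] [ 1.04172053 -0.78988029  2.51741776 -0.50348413  1.13654133 -0.5589423 ]
```

{"fn": "send_rows", "kwargs": {"targets": [{"x":0.2,"y":-0.05,"z":0.05,"spin":0,"claw":0},{"x":0.2,"y":-0.15,"z":0.05,"spin":0,"claw":0},{"x":0.1,"y":-0.2,"z":0,"spin":0,"claw":0},{"x":0.05,"y":-0.1,"z":0,"spin":0,"claw":0},{"x":-0.2,"y":-0.06,"z":0,"spin":0,"claw":0},{"x":-0.2,"y":-0.08,"z":0,"spin":0,"claw":0}]}}

```text
time_s: 28.15
ee_pos: [0.2097, 0.1107, 0.1729]
eef_rot: [-3.038, 0.498, -2.96]
force: [-0.4, 1.0, 0.0]
grip_width: 0.0007
grip_force: 0.0
```

Run:
```python
from h import *
o=get_obs();print(o['ee_pos'],o['eef_rot'],o['qpos'])
```

```text
[0.20966585 0.11072159 0.17290642] [-3.03752054  0.49772037 -2.95997515] [ 0.70825955 -0.78986989  2.51772293 -0.38650459  1.05805793 -0.88716965]
```

{"fn": "send_rows", "kwargs": {"targets": [{"x":0.24,"y":0,"z":0,"spin":0,"claw":0},{"x":0.24,"y":-0.05,"z":0,"spin":0,"claw":0},{"x":0.1,"y":-0.22,"z":0,"spin":0,"claw":0},{"x":0,"y":-0.22,"z":0,"spin":0,"claw":0},{"x":-0.2,"y":-0.05,"z":0,"spin":0,"claw":0},{"x":-0.22,"y":-0.05,"z":0,"spin":0,"claw":0},{"x":-0.22,"y":-0.05,"z":0,"spin":0,"claw":0}]}}

```text
time_s: 28.85
ee_pos: [0.2441, 0.0526, 0.166]
eef_rot: [-3.029, 0.442, -2.948]
force: [0.8, 0.7, -1.0]
grip_width: 0.0005
grip_force: 0.0
```

Run:
```python
from h import *
o=get_obs();print(o['ee_pos'],o['eef_rot'],o['qpos'])
```

```text
[0.24411008 0.05262394 0.16596608] [-3.02863798  0.4419326  -2.94791758] [ 0.18297832 -0.78953103  2.51848666 -0.13117398  0.97364848 -1.50647479]
```

{"fn": "send_rows", "kwargs": {"targets": [{"x":-0.22,"y":-0.09,"z":0,"spin":0,"claw":0},{"x":-0.22,"y":-0.09,"z":0,"spin":0,"claw":0},{"x":-0.22,"y":-0.09,"z":0,"spin":0,"claw":0},{"x":-0.22,"y":-0.09,"z":0,"spin":0,"claw":0}]}}

```text
time_s: 29.25
ee_pos: [0.1972, 0.0725, 0.1585]
eef_rot: [-2.983, 0.352, -2.96]
force: [-0.3, -0.1, 0.3]
grip_width: 0.0008
grip_force: 0.0
```

Run:
```python
from h import *
o=get_obs();print(o['ee_pos'],o['eef_rot'],o['qpos'])
```

```text
[0.19718768 0.0724651  0.158466  ] [-2.98269361  0.35159433 -2.95955008] [ 0.51421468 -0.78982233  2.51788161 -0.28986488  1.14645478 -1.12594232]
```

{"fn": "send_rows", "kwargs": {"targets": [{"x":0.2,"y":0.08,"z":0,"spin":0,"claw":0},{"x":0.2,"y":0.08,"z":0,"spin":0,"claw":0},{"x":0.2,"y":0.08,"z":0,"spin":0,"claw":0},{"x":0.2,"y":0.08,"z":0,"spin":0,"claw":0},{"x":0.2,"y":0.08,"z":0,"spin":0,"claw":0},{"x":0.07,"y":0.05,"z":-0.1,"spin":0,"claw":0},{"x":0,"y":0,"z":-0.1,"spin":0,"claw":0},{"x":0,"y":0,"z":0,"spin":0,"claw":0}]}}

```text
time_s: 30.05
ee_pos: [0.4054, 0.16, 0.1164]
eef_rot: [-2.982, 0.347, -2.957]
force: [-0.5, -0.3, 0.7]
grip_width: 0.0004
grip_force: 0.0
```

Run:
```python
from h import *
o=get_obs();print(o['ee_pos'],o['eef_rot'],o['qpos'],o['force'])
m=camera_model("wrist"); im=camera("wrist"); cv2.imwrite("pics/w8.png",im)
P=np.array([.466,.1484]);X=np.array([.98,.1994]);Y=np.array([-.1994,.98])
h=cv2.cvtColor(im,cv2.COLOR_BGR2HSV); ax=P-.012*X; a0=np.radians(86)
print(proj("wrist",[[*(ax+d*np.array([np.cos(a0),np.sin(a0)])),.084] for d in(-.025,0,.025)],m).round(1))
k=((h[...,2]<100)).astype(np.uint8); n,l,s,c=cv2.connectedComponentsWithStats(k)
for i in range(1,n):
    if 60<s[i,4]<9000: print(s[i],c[i].round(1),plane("wrist",c[i],.075,m).round(4))
```

```text
[0.40539725 0.16001416 0.11642005] [-2.98150611  0.34682157 -2.95730017] [ 0.44057488  0.01111113  2.13468056 -0.36582715  0.73264558 -1.04530289] [-0.50038524 -0.30027592  0.70174   ]
[[270.6 245.6]
 [301.2 253.4]
 [331.9 261.3]]
[ 558   89   82   81 4929] [605.1 127.8] [0.321  0.2997 0.075 ]
[182 177  19  39 122] [191.8 195.2] [0.4249 0.0551 0.075 ]
[293 183  42  33 401] [309.6 193.5] [0.4018 0.1454 0.075 ]
[271 220  43  37 826] [287.7 237.4] [0.4488 0.1325 0.075 ]
[ 71 251  19  24 236] [ 78.8 261.1] [ 0.5389 -0.0763  0.075 ]
[ 25 276  21   7  74] [ 35.  279.3] [ 0.5889 -0.1449  0.075 ]
[594 277  23   6  89] [605.9 279.4] [0.4267 0.3686 0.075 ]
```

{"fn": "send_rows", "kwargs": {"targets": [{"x":0,"y":0.02,"z":-0.12,"spin":0,"claw":0},{"x":0,"y":0,"z":-0.12,"spin":0,"claw":0},{"x":0,"y":0,"z":-0.02,"spin":0,"claw":0},{"x":0.06,"y":0.012,"z":0,"spin":0,"claw":0},{"x":0.06,"y":0.012,"z":0,"spin":0,"claw":0},{"x":0.03,"y":0.006,"z":0,"spin":0,"claw":0},{"x":0,"y":0,"z":0,"spin":0,"claw":0}]}}

```text
time_s: 30.8
ee_pos: [0.437, 0.1705, 0.067]
eef_rot: [-2.982, 0.351, -2.958]
force: [-0.4, 0.7, -0.0]
grip_width: 0.0006
grip_force: 0.0
```

Run:
```python
from h import *
o=get_obs();print(o['ee_pos'],o['eef_rot'],o['qpos'],o['force'])
d=o['ee_pos'][:2]-np.array([.4542,.146]);print(d@[.98,.1994],d@[-.1994,.98])
```

```text
[0.43701056 0.17053348 0.06695222] [-2.98222675  0.35139235 -2.9583116 ] [ 0.43087628  0.17788101  2.09706125 -0.42902629  0.60658667 -0.97216777] [-0.36141844  0.69106066 -0.04739453]
-0.011953678229436434 0.027470385939271834
```

{"fn": "send_rows", "kwargs": {"targets": [{"x":0.02,"y":-0.014,"z":0,"spin":0,"claw":0},{"x":0.02,"y":0.004,"z":0,"spin":0,"claw":0},{"x":0.02,"y":0.004,"z":0,"spin":0,"claw":0},{"x":0,"y":0,"z":0,"spin":0,"claw":0}]}}

```text
time_s: 31.2
ee_pos: [0.4474, 0.1688, 0.0659]
eef_rot: [-2.982, 0.348, -2.958]
force: [-4.4, 0.8, 2.0]
grip_width: 0.0007
grip_force: 2.0
```

{"fn": "send_rows", "kwargs": {"targets": [{"x":0.025,"y":0.005,"z":0,"spin":0,"claw":0},{"x":0.025,"y":0.005,"z":0,"spin":0,"claw":0},{"x":0,"y":0,"z":0,"spin":0,"claw":0}]}}

```text
time_s: 31.5
ee_pos: [0.4583, 0.1712, 0.0664]
eef_rot: [-2.982, 0.351, -2.958]
force: [-1.1, 0.6, 0.5]
grip_width: 0.0004
grip_force: 0.0
```

{"fn": "send_rows", "kwargs": {"targets": [{"x":0.025,"y":0.005,"z":0,"spin":0,"claw":0},{"x":0.02,"y":0.004,"z":0,"spin":0,"claw":0},{"x":0,"y":0,"z":0,"spin":0,"claw":0}]}}

```text
time_s: 31.8
ee_pos: [0.4673, 0.173, 0.0663]
eef_rot: [-2.982, 0.35, -2.958]
force: [1.1, -0.2, 0.3]
grip_width: 0.0004
grip_force: 0.0
```

{"fn": "send_rows", "kwargs": {"targets": [{"x":0,"y":0.02,"z":0.05,"spin":0,"claw":0},{"x":0,"y":0,"z":0.2,"spin":0,"claw":0},{"x":-0.15,"y":-0.03,"z":0.2,"spin":0,"claw":0},{"x":-0.2,"y":-0.04,"z":0.2,"spin":0,"claw":0},{"x":-0.15,"y":-0.03,"z":0.1,"spin":0,"claw":0},{"x":0,"y":0,"z":0,"spin":0,"claw":0}]}}

```text
time_s: 32.4
ee_pos: [0.3707, 0.1583, 0.2145]
eef_rot: [-2.984, 0.356, -2.957]
force: [1.1, 0.0, -0.1]
grip_width: 0.0003
grip_force: 0.0
```

Run:
```python
from h import *
o=get_obs();print(o['ee_pos'],o['eef_rot'],o['force'])
m=camera_model("wrist"); im=camera("wrist"); cv2.imwrite("pics/w9.png",im); h=cv2.cvtColor(im,cv2.COLOR_BGR2HSV)
P=np.array([.466,.1484]);X=np.array([.98,.1994]);Y=np.array([-.1994,.98])
def st(q,z): d=plane("wrist",q,z,m)[:2]-P-.139*X; return (np.array([d@X,d@Y])*1000).round(1)
c0=proj("wrist",[[*(P-.011*X),.07]],m)[0]; print("axis px",c0)
k=(h[...,2]<100).astype(np.uint8); n,l,s,c=cv2.connectedComponentsWithStats(k)
for i in range(1,n):
    if s[i,4]>60 and np.hypot(*(c[i]-c0))<80:
        r=cv2.minAreaRect(np.argwhere(l==i)[:,::-1].astype(np.float32)); print(s[i],[st(q,.075) for q in cv2.boxPoints(r)])
# white tins in stand
k=((h[...,1]<30)&(h[...,2]>140)).astype(np.uint8); n,l,s,c=cv2.connectedComponentsWithStats(k)
for i in range(1,n):
    if s[i,4]>80: print("white",s[i],st(c[i],.08),st(c[i],.125))
for nme in("scene","side"): cv2.imwrite(f"pics/{nme}9.png",camera(nme))
# predicted tin centres
for nme,mm in(("wrist",m),("side",None),("scene",None)): print(nme,proj(nme,[[*(P+(.139+a)*X),z] for a,z in((-.054,.036),(-.027,.08),(0,.125),(.027,.08))],mm).round(1).tolist())
```

```text
[0.37068177 0.15833103 0.21454885] [-2.98419722  0.35602929 -2.95730272] [ 1.08678287  0.02888957 -0.0743747 ]
axis px [319.14023336 203.73966781]
[310 163  30  64 812] [array([-127.1,  -26.9]), array([-210.2,    1. ]), array([-202.1,   26.8]), array([-117.5,    3.1])]
white [620 113  20  11 150] [-252.7  261. ] [-271.   227.9]
white [ 598  131   42   50 1570] [-216.6  269.2] [-240.8  234.8]
white [325 174  11  51 340] [-168.2   14.1] [-200.3   21.5]
white [335 191  15  13  97] [-166.9   28.2] [-199.2   33.3]
white [ 91 207  51  33 886] [-116.4 -276.8] [-157.  -221.6]
white [338 229   9  24  82] [-108.9   27.6] [-150.8   32.8]
white [316 365  10  21 104] [231.1 -25.3] [133.4 -11.5]
wrist [[327.8, 244.1], [324.7, 281.7], [321.3, 323.7], [327.1, 306.5]]
side [[310.7, 166.5], [318.5, 150.8], [326.7, 134.3], [334.2, 143.4]]
scene [[289.7, 252.8], [279.3, 244.1], [268.2, 234.6], [260.8, 239.9]]
```

Run:
```python
from h import *
P=np.array([.466,.1484]);X=np.array([.98,.1994]);ax=P-.012*X
for nme in("scene","side"):
    for f in("0","9"):
        g=cv2.imread(f"pics/{nme}{f}.png",0)
        for lab,a,z,R in(("handle lat",11.5,.082,.02),("handle open",86,.082,.02),("bar lat",11.5,.038,.05),("bar open",86,.038,.05)):
            d=R*np.array([np.cos(np.radians(a)),np.sin(np.radians(a))])
            q=proj(nme,[[*(ax+t*d),z] for t in((-1,-.7,.7,1) if R<.03 else (.7,.85,1))]).round().astype(int)
            print(nme,f,lab,[int(g[v,u]) for u,v in q])
    a,b=[cv2.imread(f"pics/{nme}{f}.png",0).astype(float) for f in"09"]
    q=proj(nme,[[*(P+.139*X),.09]])[0].astype(int)
    D=cv2.absdiff(a,b)[q[1]-45:q[1]+45,q[0]-50:q[0]+60]>35
    n,l,s,c=cv2.connectedComponentsWithStats(D.astype(np.uint8)); print([(x[:4]+[q[0]-50,q[1]-45,0,0]).tolist() for x in s[1:] if x[4]>25])
```

```text
scene 0 handle lat [107, 89, 162, 162]
scene 0 handle open [49, 46, 55, 53]
scene 0 bar lat [166, 165, 164]
scene 0 bar open [151, 150, 151]
scene 9 handle lat [59, 70, 89, 70]
scene 9 handle open [98, 118, 28, 100]
scene 9 bar lat [140, 151, 145]
scene 9 bar open [150, 166, 162]
[[291, 214, 17, 20], [260, 229, 8, 9], [278, 233, 12, 20], [258, 242, 9, 5], [285, 242, 8, 14], [323, 248, 6, 6], [271, 252, 8, 4], [307, 251, 16, 19], [324, 255, 5, 7]]
side 0 handle lat [173, 235, 182, 180]
side 0 handle open [69, 79, 79, 84]
side 0 bar lat [234, 232, 131]
side 0 bar open [96, 114, 173]
side 9 handle lat [67, 66, 70, 65]
side 9 handle open [55, 54, 167, 167]
side 9 bar lat [238, 236, 233]
side 9 bar open [55, 72, 153]
[[316, 121, 10, 8], [324, 131, 17, 17], [313, 133, 8, 9], [308, 139, 11, 12], [305, 149, 26, 18], [276, 162, 5, 19], [282, 164, 8, 12], [281, 176, 17, 7], [292, 184, 13, 5]]
```

```bash
python3 -c "
from station import *
print(hand_in())"
```

```text
the job is handed in; nothing more can be done
None
```

I set both large tins in the stand (one in the gap, the other on top), pushed the T-handle until it went over its detent and stayed latched in the camera views, and handed in at about 32 s; the hand-in returned no verdict.

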